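Pack the canisters and latch the sterilising container

ROBOT

A 6-joint arm with a two-finger parallel gripper is mounted at the origin on the work surface. World frame = base frame: x ahead of the robot, y to its left, z up, the work surface at z = 0. Lengths are in m, angles in rad, forces in N, time in s.
With the tool pointing down it reaches from about 0.35 to 0.875 m from the base axis. Payload 4.2 kg.
Tool frame: the origin (TCP) lies midway between the tips of the shut fingers; the grasp point (between the pads) lies behind it (env.grip_depth is the z of the grasp point in the tool frame, in m); z points along the fingers, y is the line along which they close (so a half turn about z gives the same grasp; the last joint's range is limited). The gripper opens to 87 mm and grips with 3 to 60 N. Pads are 19 mm wide; open, the fingers measure 117 mm over their backs; the gripper's body (75 mm by 190 mm) begins 51 mm behind the grasp point.
Start: joints at [1.442, 0.385, 0.008, 0, -1.194, -0.259], TCP at [0.236, 0.579, 0.223] pointing down, gripper open.
Joint ranges: [-3.14, 3.14], [-1.21, 2.06], [-1.07, 1.41], [-3.16, 2.05], [-2.99, -0.16], [-3.1, 3.1]. Speed limits (rad/s): [2.79, 2.79, 3.14, 3.14, 3.14, 3.14].

INTERFACE

Orientations are given as a unit quaternion [w, x, y, z].
In Python, from workcell import env gives the robot as it stands.
- The arm moves only by the tool drive_tool, never from a script. Its argument "increments" is a list that holds one entry, the list of rows, each a list of 5 numbers: the opening, from 0 (shut) to 1 (fully open), then the shift along the world's x, y, z in cm, then the turn about the world's z in degrees. A call has 1 to 20 rows; each row is the pose to reach, as a shift and turn from the pose commanded when the call began; what a row does not reach only later rows make up. A row lasts 1/12 s, in which the tool goes at most 41.7 mm and 7.16 degrees, less where a joint would pass 70% of its speed; a pose out of reach is approached as far as the arm can. A call with a gripper value outside its range is refused whole. The fingers move at their own pace and stop on an object; "squeeze" is the grip in N (left out, the last holds). Time passes only in rows, so rows that repeat a pose let the fingers close. It gives the time, the measured TCP pose, the force, the opening and the grip force at its end, in the units of the state.
- env.get_obs(): the state, without advancing time (a new reading comes with each control period).
- env.capture(name): name is "scene" or "top"; returns a dict with "frame" (384x512x3 uint8, red, green, blue), "camera_matrix" (3x3 intrinsics, pixels), "R" (3x3) and "t" (3): a world point X has camera coordinates R X + t. Camera axes: x right, y down, z forward; pixel columns grow to the right and rows downward; lengths in m; the calibration is good to about 2 mm. A picture is of the moment at which its call begins. There is no depth.
- env.job_done(): hands the job in; it is judged then, once.
The state is a dict: "clock": time; "joint_positions": joint angles; "joint_vel": joint speeds; "joint_efforts": joint torques, N m; "eef_pos": TCP position; "orientation": TCP orientation; "force": force on the tool from outside, world axes, zero at the start; "torque": the same for the moment, N m; "finger_gap": opening from 0.0 (shut) to 1.0 (fully open); "grasp_force": force on a finger pad.
Only numpy, scipy, OpenCV 4.12 (cv2) and the standard library are available. Lean on these libraries where they do the work, as an engineer would, in place of code of your own. Each camera call takes 0.05 s, during which the arm holds its last target. There are 200 camera calls.

TASK

Pack the sterilising container: take the orange block out of its lane and put it in the grey tray, then stand all the steel canisters upright in the lane in one row, touching one another with no gaps and the first one against the blue stop. Then swing the lid over and press it down at its free edge until it snaps fully shut, past its catch; leave the other things where they are.

Things in the scene. Friction and masses are not known exactly. Their poses are not given: they have to be found in the camera images.
- canister1: steel instrument canister, an upright cylinder 46 mm in diameter and 45 mm tall with a green band below its rim and a green spot on top; 100 to 250 g; origin at the centre of its underside. 3 to 5 of these identical canisters are present, standing on the table to the robot's right (an absent one reads None)
- canister2: steel instrument canister, an upright cylinder 46 mm in diameter and 45 mm tall with a green band below its rim and a green spot on top; 100 to 250 g; origin at the centre of its underside. 3 to 5 of these identical canisters are present, standing on the table to the robot's right (an absent one reads None)
- canister3: steel instrument canister, an upright cylinder 46 mm in diameter and 45 mm tall with a green band below its rim and a green spot on top; 100 to 250 g; origin at the centre of its underside. 3 to 5 of these identical canisters are present, standing on the table to the robot's right (an absent one reads None)
- canister4: steel instrument canister, an upright cylinder 46 mm in diameter and 45 mm tall with a green band below its rim and a green spot on top; 100 to 250 g; origin at the centre of its underside. 3 to 5 of these identical canisters are present, standing on the table to the robot's right (an absent one reads None)
- canister5: steel instrument canister, an upright cylinder 46 mm in diameter and 45 mm tall with a green band below its rim and a green spot on top; 100 to 250 g; origin at the centre of its underside. 3 to 5 of these identical canisters are present, standing on the table to the robot's right (an absent one reads None)
- holder: orange plastic comb block, 36 (its x) x 80 (its y) x 32 mm tall, origin at the centre of its underside; at the start it lies in the container's lane, long side along the lane
- tray: fixed open grey plastic tray, 160 (its x) x 130 (its y) x 35 mm tall outside, walls and floor 4 mm, open on top; origin at the centre of its underside; its position and yaw vary
- container: fixed aluminium open-topped box, 150 (its x) x 280 (its y) x 70 mm tall outside, walls and floor 5 mm; origin at the centre of its underside, +x away from the robot (hinge side), +y to the robot's left (blue stop); position and yaw (up to 0.2 rad) vary. Inside, along its y axis at x = 0, a lane 54 mm wide between two white ribs 5 mm wide, tops 15 mm above the table
- lane_stop (a point): middle of the blue stop's face at the lane's floor level (5 mm above the table); axes as the container's; the row runs from here along -y; the lane is 258 mm long. The blue stop closes the lane's +y end, is 54 mm wide and its top is 46 mm above the table
- lid_hinge (a point): middle of the lid's hinge axis, which runs along the container's y over its far (+x) wall, 72 mm above the container's underside; axes as the container's
- lid_edge (a point): middle of the lid's free edge on its outer (top) face, 152 mm from the hinge axis and 6 mm above the lid's underside; shut, it is 78 mm above the table, over the container's near wall. A blue lip 60 mm wide and 5 mm thick continues 23 mm beyond it: the lid can be lifted by pinching it
- lid (a joint): lid angle, rad: 0 shut, 1.9 wide open; starts upright, leaning back, at 1.7 to 1.85. Flat plate 154 x 284 x 6 mm on a stiff hinge (3 N at the free edge moves it); it stays where left: pull it over from behind near its top, then press down. Near 0.07 rad its nub meets a spring catch in the middle of the container's front; about 10 N down at the free edge snaps it past, and it then stays below 0.01
- cone1: bystander, to be left where it is: ivory plastic cone, 68 mm wide foot, 100 mm tall
- cone2: bystander, to be left where it is: ivory plastic cone, 68 mm wide foot, 100 mm tall
- clipblock: bystander, to be left where it is: small green plastic block 50 x 30 x 30 mm
- brush: bystander, to be left where it is: cleaning brush 170 mm long lying flat
- wrench: bystander, to be left where it is: steel wrench 130 mm long lying flat
- dish: bystander, to be left where it is: round steel dish 100 mm wide, 35 mm tall
- detergent: bystander, to be left where it is: white bottle with a blue cap, 60 mm wide, 150 mm tall
Things that resemble listed ones, but are neither listed nor needed, are in the scene too. Leave any black look-alike of the canister4 alone. Leave any pink look-alike of the canister5 alone.

How it is judged:
By the outcome, as a careful person would: the job done as asked, in the order asked, and still so for the second after the job is handed in, with the robot touching nothing.
Of canister1, canister2, canister3, canister4, canister5 only 3 to 5 are there at a start; the rules pass over those that are not, and their reading is None.
At some moment in a run one of canister1, canister2, canister3, canister4, canister5, holder may be knocked a few centimetres aside while the robot is not near it.
It also fails if it takes over 210 s, if anything falls off the work surface, if the arm or the gripper's body presses on something with over 40 N, if the wrist force passes 120 N, or if a joint passes its speed limit or range.

## Working session

There is one attempt and no reset: what is moved stays moved. The work goes in short steps, Python scripts to look and compute and a tool call to move; the robot and the scene stay as the last step left them, time stands still between calls to the robot, and variables do not carry over. Pictures are saved under pics/ and viewed, at most 14 in all, crops included, and the job is handed in when it is done.

Besides the shell and the picture viewer there is one more tool, called after "Emit:" as a command line: name --argument value ..., lists and objects as JSON in quotes. drive_tool: Moves the arm, as the interface text tells. Its arguments: {"type":"object","properties":{"increments":{"type":"array"},"squeeze":{"type":"number"}},"required":["increments"]}

```bash
mkdir -p pics; ls
cat > h.py <<'E'
import numpy as np, cv2
from workcell import env
def cap(n,f):
    c=env.capture(n); cv2.imwrite(f'pics/{f}.png',cv2.cvtColor(c['frame'],cv2.COLOR_RGB2BGR)); np.savez(f'pics/{f}.npz',**c); return c
def load(f): return dict(np.load(f'pics/{f}.npz'))
def ray(c,u,v,z):
    K,R,t=c['camera_matrix'],c['R'],c['t']; o=-R.T@t; d=R.T@np.linalg.inv(K)@np.array([u,v,1.]); return o+d*(z-o[2])/d[2]
def proj(c,X):
    p=c['camera_matrix']@(c['R']@np.array(X,float)+c['t']); return p[:2]/p[2]
E
python3 - <<'E'
from h import *
a=cap('scene','s0');b=cap('top','t0')
for c in(a,b): print(c['camera_matrix'].round(1).tolist(),(-c['R'].T@c['t']).round(3),c['R'].round(2).tolist())
o=env.get_obs();print(o, env.grip_depth)
for n in('s0','t0'):
    im=cv2.imread(f'pics/{n}.png'); cv2.imwrite(f'pics/{n}b.png',cv2.resize(im,(800,600),interpolation=cv2.INTER_CUBIC))
E
```

```text
pics
[[426.5, 0.0, 258.5], [0.0, 426.5, 188.7], [0.0, 0.0, 1.0]] [ 1.182 -0.564  0.852] [[0.66, 0.75, 0.0], [0.5, -0.43, -0.75], [-0.56, 0.5, -0.66]]
[[444.8, 0.0, 252.6], [0.0, 444.8, 193.8], [0.0, 0.0, 1.0]] [ 3.12e-01 -1.00e-03  1.37e+00] [[-0.0, -1.0, -0.0], [-0.99, 0.0, -0.16], [0.16, 0.0, -0.99]]
{'clock': 0.1, 'joint_positions': array([ 1.44159621e+00,  3.85503334e-01,  6.74417616e-03, -4.47739607e-04,
       -1.19398046e+00, -2.58589972e-01]), 'joint_vel': array([ 0.00028656, -0.00162578,  0.00304468,  0.00354114,  0.00107088,
        0.00023757]), 'joint_efforts': array([-5.23867202e-04, -3.91692245e+01,  1.87933213e+01,  4.23186645e+00,
        1.34529074e-02, -7.18436127e-05]), 'eef_pos': array([0.23612279, 0.57809542, 0.22154563]), 'orientation': array([ 9.83064949e-04,  9.81244775e-01, -1.92763338e-01, -1.44831205e-04]), 'force': array([0.11458185, 0.13776949, 0.04231335]), 'torque': array([0.0484686 , 0.01961226, 0.01291406]), 'grasp_force': 0.0, 'finger_gap': 0.997528668706911} -0.0187
```

View pics/s0b.png

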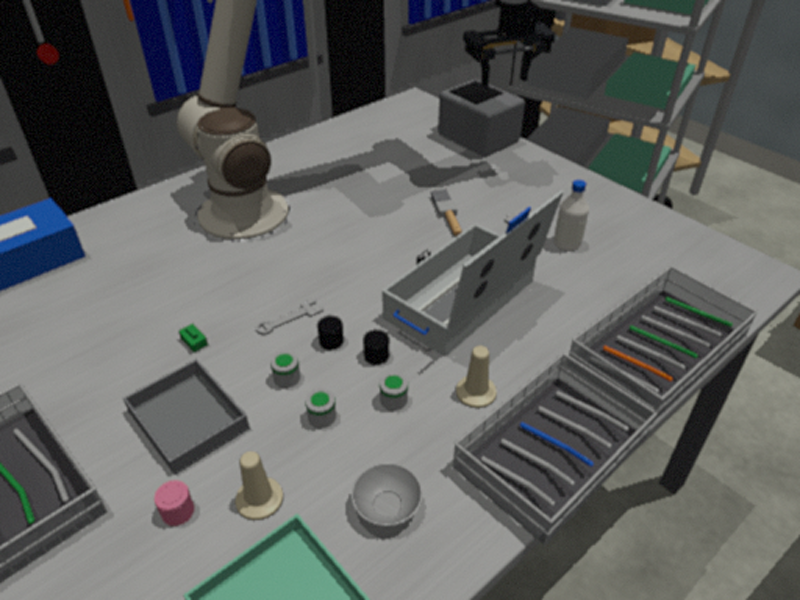

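View pics/t0b.png

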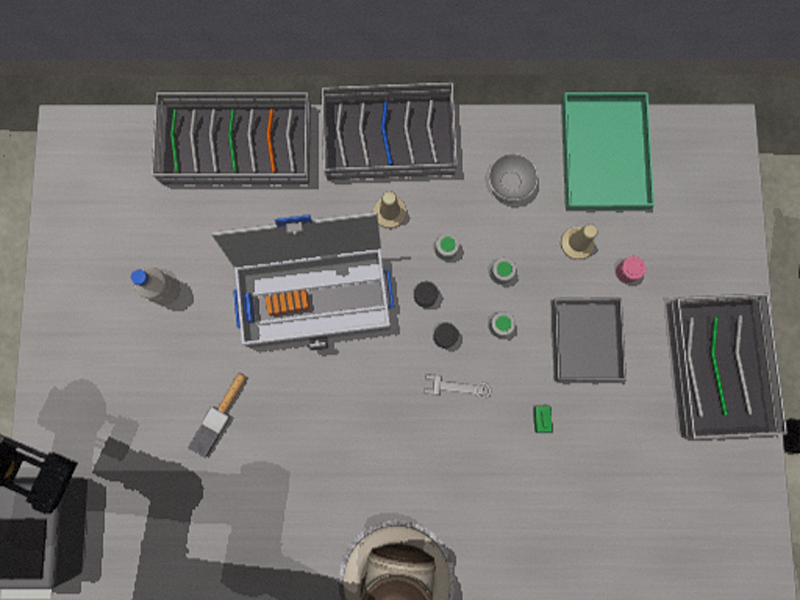

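Top view (800x600): green-topped canisters at (447,246), (503,270), (503,324). The black look-alikes at (427,295) and (446,336) and the pink one at (632,268) are excluded because they aren't steel with a green spot. The orange block is at (287,302) and the grey tray at (589,340). The green tray at (608,150) is the wrong colour.

Run:
```python
from h import *
for n in('s0','t0'):
    c=load(n);f=c['frame'];h=cv2.cvtColor(f,cv2.COLOR_RGB2HSV)
    for name,lo,hi,z in(('green',(50,120,60),(75,255,255),.045),('orange',(5,150,90),(18,255,255),.037),('blue',(105,150,60),(125,255,255),.046)):
        m=cv2.inRange(h,lo,hi);k,l,s,ce=cv2.connectedComponentsWithStats(m)
        for i in range(1,k):
            if s[i,4]>12: print(n,name,s[i].tolist(),ce[i].round(1),ray(c,*ce[i],z).round(4))
im=cv2.imread('pics/t0.png')
a=cv2.resize(im[130:230,130:260],None,fx=6,fy=6,interpolation=cv2.INTER_CUBIC)
cv2.imwrite('pics/c1.png',a)
b=cv2.resize(im[135:265,255:415],None,fx=5,fy=4.6,interpolation=cv2.INTER_CUBIC)
cv2.imwrite('pics/c2.png',b)
```

```text
s0 green [426, 190, 42, 19, 100] [444.7 198.3] [0.8645 0.4205 0.045 ]
s0 green [115, 208, 17, 14, 140] [122.8 214.7] [ 0.3296 -0.2934  0.045 ]
s0 green [403, 209, 43, 20, 119] [424.3 218.2] [0.8707 0.3072 0.045 ]
s0 green [177, 227, 10, 7, 57] [181.3 230.1] [ 0.4803 -0.2069  0.045 ]
s0 green [247, 241, 10, 7, 62] [251.5 244.2] [ 0.6365 -0.1014  0.045 ]
s0 green [199, 251, 11, 9, 68] [204.3 255. ] [ 0.5873 -0.211   0.045 ]
s0 green [0, 296, 22, 39, 178] [ 11.7 315.4] [ 0.4523 -0.62    0.045 ]
s0 orange [81, 0, 4, 12, 17] [82.3  5.5] [-1.3728  0.3513  0.037 ]
s0 orange [386, 221, 45, 23, 140] [408.1 232. ] [0.8681 0.2386 0.037 ]
s0 blue [84, 0, 54, 65, 2475] [110.8  26.8] [-0.9418  0.3126  0.046 ]
s0 blue [155, 0, 42, 49, 1458] [176.2  21.9] [-0.7844  0.602   0.046 ]
s0 blue [261, 0, 50, 15, 399] [278.4   4.7] [-0.6353  1.1933  0.046 ]
s0 blue [367, 116, 8, 7, 44] [370.  118.6] [0.4654 0.6012 0.046 ]
s0 blue [0, 126, 54, 59, 1855] [ 23.9 155.7] [-0.1129 -0.4011  0.046 ]
s0 blue [325, 133, 14, 15, 59] [331.2 140.2] [0.4645 0.3943 0.046 ]
s0 blue [252, 199, 22, 15, 59] [261.9 206.6] [0.5
[... 763 characters left out ...]
1.5] [0.529  0.1944 0.037 ]
t0 orange [193, 186, 4, 12, 36] [194.4 191.4] [0.5294 0.1799 0.037 ]
t0 orange [170, 189, 4, 12, 32] [171.6 194.7] [0.5192 0.249  0.037 ]
t0 orange [174, 189, 5, 12, 34] [176.2 194.6] [0.5195 0.2351 0.037 ]
t0 orange [179, 188, 4, 12, 35] [180.6 193.3] [0.5233 0.2218 0.037 ]
t0 blue [244, 65, 7, 41, 91] [246.5  84.5] [0.8672 0.0222 0.046 ]
t0 blue [176, 138, 22, 4, 38] [186.8 139.7] [0.6889 0.2052 0.046 ]
t0 blue [84, 173, 9, 9, 65] [ 88.2 177. ] [0.5724 0.5022 0.046 ]
t0 blue [248, 173, 4, 24, 35] [249.3 185.2] [0.5467 0.013  0.046 ]
t0 blue [150, 186, 3, 23, 31] [151. 197.] [0.5109 0.3092 0.046 ]
t0 blue [157, 188, 4, 17, 33] [158.5 196.2] [0.5131 0.2867 0.046 ]
```

View pics/c1.png

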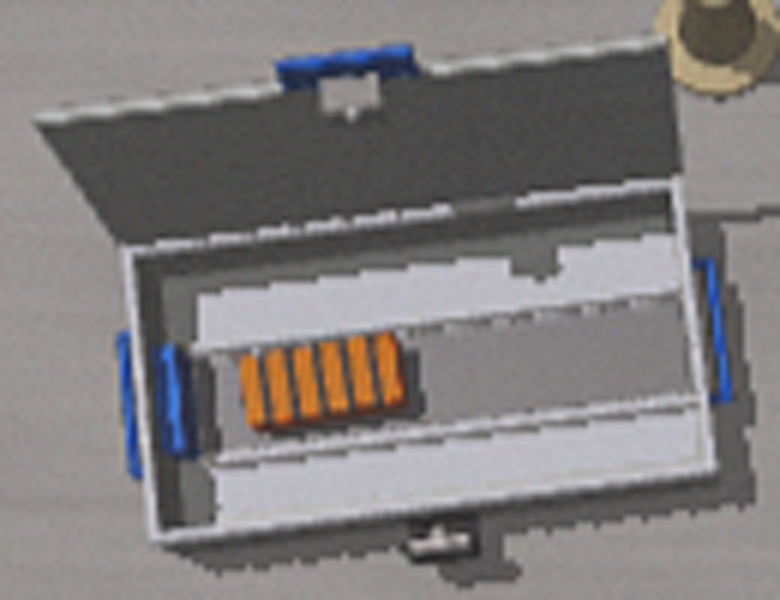

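View pics/c2.png

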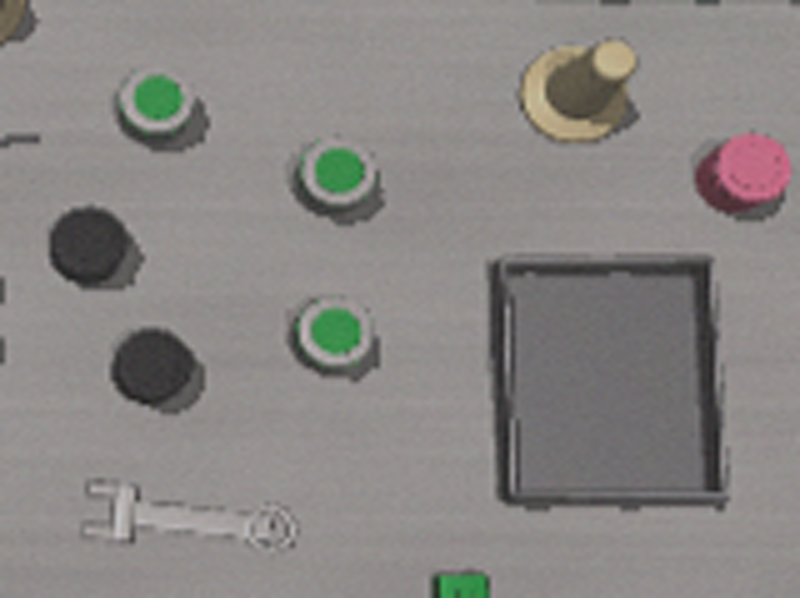

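c1 shows the container rim corners, at crop px (153,540), (713,470), (125,248) and (680,185), plus the stop and block in the lane. c2 confirms exactly three green-spot steel canisters at crop px (157,97), (338,171) and (335,330). The grey tray's corners are near (490,260), (712,258), (722,500) and (503,502).

Run:
```python
from h import *
t=load('t0');s=load('s0')
P=lambda x,y:ray(t,(x+.5)/6-.5+130,(y+.5)/6-.5+130,.07)[:2]
q=[P(153,540),P(713,470),P(680,185),P(125,248)]
print('rim',np.round(q,4),[round(float(np.linalg.norm(q[i]-q[(i+1)%4])),3) for i in range(4)])
c=np.mean(q,0); 
d=(q[0]-q[1])+(q[3]-q[2]); yaw=np.arctan2(d[1],d[0])-np.pi/2
R=np.array([[np.cos(yaw),-np.sin(yaw)],[np.sin(yaw),np.cos(yaw)]])
print('cont',c.round(4),'yaw deg',np.degrees(yaw).round(2))
L=lambda p:(R.T@(np.array(p)[:2]-c)).round(4)
st=ray(t,158.5,196.2,.046);print('stop top centre local',L(st))
h=cv2.cvtColor(t['frame'],cv2.COLOR_RGB2HSV)
m=cv2.inRange(h,(3,130,60),(20,255,255));m[:,:165]=0;m[:170]=0;m[:,205:]=0
p=np.argwhere(m)[:,::-1]
w=np.array([L(ray(t,*x,.037)) for x in p]);print('holder local min/max',np.percentile(w,[0,2,50,98,100],axis=0).round(4))
# blue end bars (handles) local
for u,v in((249.3,185.2),(151,197)):print('handle',L(ray(t,u,v,.05)))
# lip
print('lip px->plane', L(ray(t,186.8,139.7,.23)), L(ray(t,186.8,139.7,.245)))
# lip in scene px 331,140 triangulate
def tri(u1,u2):
    A=[];
    for c_,u in((s,u1),(t,u2)):
        M=c_['camera_matrix']@np.c_[c_['R'],c_['t']]; A+= [u[0]*M[2]-M[0],u[1]*M[2]-M[1]]
    X=np.linalg.svd(np.array(A))[2][-1];return X[:3]/X[3]
X=tri((331.2,140.2),(186.8,139.7));print('lip tri',X,L(X))
T=lambda x,y:ray(t,(x+.5)/5-.5+255,(y+.5)/4.6-.5+135,.035)[:2]
q=[T(490,260),T(712,258),T(722,500),T(503,502)];print('tray',np.round(q,4),np.mean(q,0).round(4),[round(float(np.linalg.norm(q[i]-q[(i+1)%4])),3) for i in range(4)])
for a in((.637,-.1),(.588,-.21),(.481,-.205)):print('can',L(a))
```

```text
rim [[0.4402 0.2892]
 [0.4745 0.0154]
 [0.6178 0.032 ]
 [0.586  0.3081]] [0.276, 0.144, 0.278, 0.147]
cont [0.5296 0.1612] yaw deg 6.85
stop top centre local [-0.0013  0.1266]
holder local min/max [[-0.0196  0.0128]
 [-0.0167  0.0149]
 [ 0.0013  0.0518]
 [ 0.0191  0.0918]
 [ 0.0204  0.0931]]
handle [-0.0015 -0.149 ]
handle [-0.0017  0.1484]
lip px->plane [0.108  0.0026] [0.1035 0.0008]
lip tri [0.63332759 0.1738133  0.23432849] [0.1045 0.0002]
tray [[ 0.53   -0.3008]
 [ 0.5312 -0.4357]
 [ 0.3721 -0.4336]
 [ 0.3709 -0.303 ]] [ 0.451  -0.3683] [0.135, 0.159, 0.131, 0.159]
can [ 0.0755 -0.2721]
can [ 0.0137 -0.3755]
can [-0.0919 -0.3578]
```

Emit:
drive_tool --increments '[[[1, 28.8, -36.4, 0, 29], [1, 28.8, -36.4, 0, 29], [1, 28.8, -36.4, 0, 29], [1, 28.8, -36.4, 0, 29], [1, 28.8, -36.4, 0, 29], [1, 28.8, -36.4, 0, 29], [1, 28.8, -36.4, 0, 29], [1, 28.8, -36.4, 0, 29], [1, 28.8, -36.4, 0, 29], [1, 28.8, -36.4, 0, 29], [1, 28.8, -36.4, 0, 29], [1, 28.8, -36.4, 0, 29], [1, 28.8, -36.4, -8, 29], [1, 28.8, -36.4, -12, 29], [1, 28.8, -36.4, -12, 29], [1, 28.8, -36.4, -12, 29], [1, 28.8, -36.4, -12, 29], [1, 28.8, -36.4, -12, 29]]]' --squeeze 20

```text
clock: 1.6
eef_pos: [0.5258, 0.2156, 0.1045]
orientation: [-0.0, 0.998, 0.06, 0.002]
force: [-0.2, -0.0, -0.0]
finger_gap: 1.001
grasp_force: 0.0
```

Run:
```python
from h import *
cap('scene','s1');t=cap('top','t1')
o=env.get_obs();print(o['clock'],o['eef_pos'],o['orientation'],o['finger_gap'],o['force'])
a=cv2.resize(cv2.imread('pics/s1.png')[90:250,220:400],None,fx=4.4,fy=3.7)
cv2.imwrite('pics/s1c.png',a)
```

```text
1.7 [0.52598255 0.21596849 0.10546628] [-0.00138347  0.99821856  0.05959491  0.00249652] 1.0027037002481538 [ 0.02869762 -0.33779277 -0.78478661]
```

View pics/s1c.png

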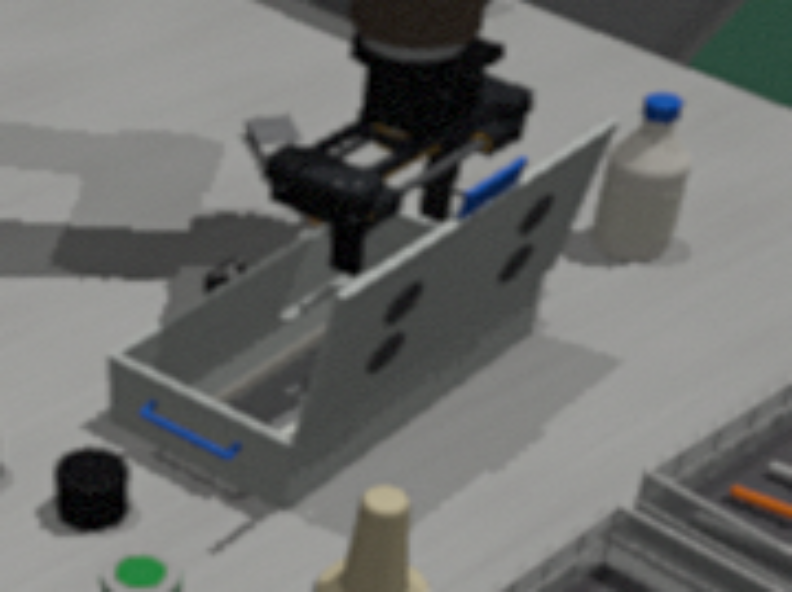

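The picture shows the open fingers lined up along the lane above the block, left of the lid. The body's long side lies along the closing line, clear of the lid. I'll go down in stages.

Emit:
drive_tool --increments '[[[1, -0.1, -0.1, -3, 0], [1, -0.1, -0.1, -5, 0], [1, -0.1, -0.1, -6, 0], [1, -0.1, -0.1, -6.4, 0], [1, -0.1, -0.1, -6.8, 0], [1, -0.1, -0.1, -7.0, 0], [1, -0.1, -0.1, -7.0, 0]]]'

```text
clock: 2.28
eef_pos: [0.5239, 0.214, 0.0334]
orientation: [-0.0, 0.998, 0.059, 0.001]
force: [-0.6, 0.7, 0.8]
finger_gap: 1.002
grasp_force: 0.0
```

Emit:
drive_tool --increments '[[[1, 0, 0, -0.4, 0], [1, 0, 0, -0.8, 0], [1, 0, 0, -1.2, 0], [1, 0, 0, -1.6, 0], [1, 0, 0, -2.0, 0], [1, 0, 0, -2.2, 0], [1, 0, 0, -2.2, 0], [0.8, 0, 0, -2.2, 0], [0.8, 0, 0, -2.2, 0], [0.8, 0, 0, -2.2, 0], [0.8, 0, 0, -2.2, 0], [0.8, 0, 0, -2.2, 0]]]' --squeeze 25

```text
clock: 3.28
eef_pos: [0.5232, 0.2136, 0.0106]
orientation: [-0.0, 0.998, 0.059, -0.0]
force: [0.0, 0.4, -0.4]
finger_gap: 0.925
grasp_force: 24.7
```

Emit:
drive_tool --increments '[[[0.8, 0, 0, 3, 0], [0.8, 0, 0, 7, 0], [0.8, 0, 0, 11, 0], [0.8, 0, 0, 15, 0], [0.8, 0, -2, 16, 0], [0.8, -1, -6, 16, -2], [0.8, -2, -10, 16, -6], [0.8, -3, -14, 16, -12], [0.8, -4, -18, 16, -19], [0.8, -5, -22, 16, -26], [0.8, -6, -26, 16, -33], [0.8, -7, -30, 16, -40], [0.8, -7.2, -34, 16, -47], [0.8, -7.2, -38, 16, -54], [0.8, -7.2, -42, 16, -61], [0.8, -7.2, -46, 16, -68], [0.8, -7.2, -50, 16, -75], [0.8, -7.2, -54, 16, -82], [0.8, -7.2, -57, 16, -89], [0.8, -7.2, -58.2, 16, -96]]]'

```text
clock: 4.95
eef_pos: [0.4507, -0.3721, 0.1701]
orientation: [0.0, 0.709, -0.706, 0.0]
force: [0.6, 0.8, -0.3]
finger_gap: 0.925
grasp_force: 24.7
```

Run:
```python
from h import *
o=env.get_obs();print(o['clock'],o['eef_pos'],o['orientation'],o['finger_gap'],o['grasp_force'],o['joint_positions'].round(2))
w,x,y,z=o['orientation'];print('line deg',(2*np.degrees(np.arctan2(y,x))-90)%180)
```

```text
4.95 [ 0.45073164 -0.37210838  0.1700516 ] [ 2.71577349e-04  7.08508053e-01 -7.05702659e-01  1.48336167e-04] 0.9253414729723238 24.711169959264225 [-0.41  0.36 -0.17  0.   -1.04  0.42]
line deg 0.22731693153633614
```

Emit:
drive_tool --increments '[[[0.8, 0, 0.3, -4, 0], [0.8, 0, 0.3, -8, 0], [0.8, 0, 0.3, -12, 0], [0.8, 0, 0.3, -14, 0], [0.8, 0, 0.3, -15, 0], [0.8, 0, 0.3, -15.6, 0], [0.8, 0, 0.3, -15.9, 0], [0.8, 0, 0.3, -15.9, 0], [1, 0, 0.3, -15.9, 0], [1, 0, 0.3, -15.9, 0], [1, 0, 0.3, -15.9, 0], [1, 0, 0.3, -14, 0], [1, 0, 0.3, -10, 0], [1, 0, 0.3, -6, 0], [1, 0, 0.3, -2, 0], [1, 0, 0.3, 0, 0]]]'

```text
clock: 6.28
eef_pos: [0.4534, -0.3669, 0.1774]
orientation: [-0.001, 0.712, -0.702, 0.005]
force: [0.2, 0.1, -0.5]
finger_gap: 1.003
grasp_force: 0.0
```

```bash
cat >> h.py <<'E'
C=np.array([.5296,.1612]);Y=np.radians(6.85);RC=np.array([[np.cos(Y),-np.sin(Y)],[np.sin(Y),np.cos(Y)]])
def loc(p): return RC.T@(np.array(p)[:2]-C)
def wor(x,y): return C+RC@np.array([x,y])
def blobs(c,lo,hi,z,mn=12):
    h=cv2.cvtColor(c['frame'],cv2.COLOR_RGB2HSV);k,l,s,ce=cv2.connectedComponentsWithStats(cv2.inRange(h,lo,hi))
    return [(s[i].tolist(),ce[i].round(1),ray(c,*ce[i],z).round(4)) for i in range(1,k) if s[i,4]>mn]
G=((50,120,60),(75,255,255));O=((5,150,90),(18,255,255))
def st():
    o=env.get_obs();w,x,y,z=o['orientation'];print(round(o['clock'],2),o['eef_pos'].round(4),'line',round((2*np.degrees(np.arctan2(y,x))-90)%180,2),'gap',round(o['finger_gap'],3),o['force'].round(1))
E
python3 - <<'E'
from h import *
st();t=cap('top','t2');s=cap('scene','s2')
for n,c in(('t',t),('s',s)):
    print(n,[ (b[1],b[2]) for b in blobs(c,*G,.045) if 30<b[0][4]<90]); print([(b[1],b[2]) for b in blobs(c,*O,.036)])
E
```

```text
6.28 [ 0.4534 -0.3669  0.1774] line 0.84 gap 1.003 [ 0.2  0.1 -0.5]
t [(array([111. ,  88.9]), array([0.854 , 0.4471, 0.045 ])), (array([147.9,  88.9]), array([0.8537, 0.331 , 0.045 ])), (array([286.2, 156. ]), array([ 0.6375, -0.0996,  0.045 ])), (array([322.1, 171.8]), array([ 0.588 , -0.2081,  0.045 ])), (array([321.3, 206.3]), array([ 0.4822, -0.2032,  0.045 ]))]
[(array([172.7,  89.1]), array([0.8563, 0.2551, 0.036 ])), (array([375. , 205.3]), array([ 0.4864, -0.3667,  0.036 ])), (array([375. , 209.9]), array([ 0.4723, -0.3661,  0.036 ])), (array([374.7, 214.5]), array([ 0.4584, -0.3646,  0.036 ])), (array([374.6, 218.9]), array([ 0.445 , -0.3637,  0.036 ])), (array([376.1, 223.7]), array([ 0.4307, -0.3675,  0.036 ])), (array([376.7, 228.4]), array([ 0.4164, -0.3687,  0.036 ]))]
s [(array([125.3, 216.3]), array([ 0.3395, -0.2915,  0.045 ])), (array([181.3, 230.1]), array([ 0.4803, -0.2069,  0.045 ])), (array([251.4, 244.1]), array([ 0.6363, -0.1015,  0.045 ])), (array([204.2, 255. ]), array([ 0.5872, -0.2112,  0.045 ]))]
[(array([82.2,  5.9]), array([-1.3711,  0.3496,  0.036 ])), (array([408. , 232.1]), array([0.8677, 0.2394, 0.036 ])), (array([122.6, 258.2]), array([ 0.4573, -0.3638,  0.036 ])), (array([126.1, 260.7]), array([ 0.4701, -0.361 ,  0.036 ])), (array([124.7, 271.9]), array([ 0.4987, -0.3801,  0.036 ]))]
```

Emit:
drive_tool --increments '[[[0.75, 3, 4, 0, 7], [0.75, 3, 8, 0, 14], [0.75, 3, 12, 0, 21], [0.75, 3, 15.9, 0, 28], [0.75, 3, 15.9, 0, 35], [0.75, 3, 15.9, 0, 42], [0.75, 3, 15.9, 0, 49], [0.75, 3, 15.9, 0, 56], [0.75, 3, 15.9, 0, 63], [0.75, 3, 15.9, 0, 70], [0.75, 3, 15.9, -3, 77], [0.75, 3, 15.9, -6, 84], [0.75, 3, 15.9, -8, 91], [0.75, 3, 15.9, -9, 96], [0.75, 3, 15.9, -9, 96], [0.75, 3, 15.9, -9, 96]]]'

```text
clock: 7.72
eef_pos: [0.4809, -0.2064, 0.0801]
orientation: [-0.0, 0.998, 0.058, -0.001]
force: [-0.1, 0.3, -0.1]
finger_gap: 0.748
grasp_force: 0.0
```

Run:
```python
from h import *
st();s=cap('scene','s3');t=cap('top','t3')
for n,c in(('t',t),('s',s)): print(n,[ (b[1],b[2]) for b in blobs(c,*G,.045) if 20<b[0][4]<90])
# ribs/stop profile across lane in t0 at local y=-0.05,-0.09, z=.015
t0=load('t0');g=cv2.cvtColor(t0['frame'],cv2.COLOR_RGB2GRAY)
for y in(-.03,-.06,-.09,-.12):
    print(y,[int(cv2.getRectSubPix(g,(1,1),tuple(map(float,proj(t0,[*wor(x,y),.015]))))[0,0]) for x in np.arange(-.048,.05,.003)])
print([int(cv2.getRectSubPix(g,(1,1),tuple(map(float,proj(t0,[*wor(0,y),.046]))))[0,0]) for y in np.arange(.11,.15,.002)])
```

```text
7.72 [ 0.4809 -0.2064  0.0801] line 96.65 gap 0.748 [-0.1  0.3 -0.1]
t [(array([111. ,  89.1]), array([0.8531, 0.447 , 0.045 ])), (array([148. ,  89.1]), array([0.8529, 0.3309, 0.045 ])), (array([286.2, 156. ]), array([ 0.6373, -0.0997,  0.045 ]))]
s [(array([180.6, 229.4]), array([ 0.4771, -0.2069,  0.045 ])), (array([251.6, 244.1]), array([ 0.6365, -0.1012,  0.045 ])), (array([204.4, 254.9]), array([ 0.5872, -0.2109,  0.045 ]))]
-0.03 [188, 187, 188, 190, 185, 162, 143, 172, 132, 132, 133, 134, 131, 132, 133, 133, 132, 133, 131, 130, 132, 132, 132, 128, 116, 116, 162, 190, 187, 186, 186, 190, 186]
-0.06 [189, 189, 188, 189, 180, 149, 146, 184, 156, 129, 130, 130, 130, 130, 131, 130, 130, 130, 131, 130, 130, 130, 128, 132, 142, 144, 158, 189, 187, 186, 161, 106, 103]
-0.09 [187, 187, 187, 189, 178, 140, 142, 174, 157, 128, 128, 128, 129, 129, 127, 130, 130, 128, 127, 127, 128, 128, 128, 125, 121, 129, 164, 189, 188, 189, 187, 186, 187]
-0.12 [189, 188, 187, 189, 176, 127, 137, 171, 160, 133, 126, 127, 127, 128, 127, 127, 125, 127, 126, 125, 127, 127, 127, 129, 126, 127, 170, 191, 188, 188, 188, 188, 188]
[76, 74, 71, 67, 57, 53, 55, 96, 110, 101, 74, 63, 67, 68, 89, 129, 174, 166, 101, 93]
```

Emit:
drive_tool --increments '[[[0.75, 0, 0, -3, 0], [0.75, 0, 0, -5.5, 0], [0.75, 0, 0, -7.1, 0], [0.75, 0, 0, -7.1, 0], [0.75, 0, 0, -7.1, 0], [0.4, 0, 0, -7.1, 0], [0.4, 0, 0, -7.1, 0], [0.4, 0, 0, -7.1, 0], [0.4, 0, 0, -7.1, 0], [0.4, 0, 0, -7.1, 0], [0.4, 0, 0, -7.1, 0], [0.4, 0, 0, -5, 0], [0.4, 0, 0, -1, 0], [0.4, 0, 0, 3, 0], [0.4, 0, 0, 7, 0], [0.4, 0, 0, 8, 0], [0.4, 0, 0, 8, 0]]]' --squeeze 20

```text
clock: 9.23
eef_pos: [0.4833, -0.2067, 0.1641]
orientation: [0.001, 0.998, 0.059, 0.004]
force: [0.2, 0.2, -3.1]
finger_gap: 0.523
grasp_force: 20.0
```

Emit:
drive_tool --increments '[[[0.4, 0.5, 4, 0, 0], [0.4, 1, 8, 0, 0], [0.4, 1.5, 12, 0, 0], [0.4, 2, 16, 0, 0], [0.4, 2.5, 20, 0, 0], [0.4, 3, 24, 0, 0], [0.4, 3.5, 28, 0, 0], [0.4, 4.1, 32, 0, 0], [0.4, 4.1, 36, 0, 0], [0.4, 4.1, 40, 0, 0], [0.4, 4.1, 43.9, 0, 0], [0.4, 4.1, 43.9, -2, 0], [0.4, 4.1, 43.9, -6, 0], [0.4, 4.1, 43.9, -9, 0], [0.4, 4.1, 43.9, -11, 0], [0.4, 4.1, 43.9, -12.5, 0], [0.4, 4.1, 43.9, -13.5, 0], [0.4, 4.1, 43.9, -14, 0], [0.4, 4.1, 43.9, -14.3, 0], [0.4, 4.1, 43.9, -14.3, 0]]]'

```text
clock: 10.9
eef_pos: [0.5221, 0.2323, 0.0169]
orientation: [0.0, 0.998, 0.059, -0.0]
force: [-0.7, -0.2, -2.2]
finger_gap: 0.522
grasp_force: 20.0
```

Emit:
drive_tool --increments '[[[0.4, 0, 0, -0.1, 0], [0.4, 0, 0, -0.2, 0], [0.4, 0, 0, -0.2, 0], [0.64, 0, 0, -0.2, 0], [0.64, 0, 0, -0.2, 0], [0.64, 0, 0, -0.2, 0], [0.64, 0, 0, 0, 0], [0.64, 0, 0, 3, 0], [0.64, 0, 0, 7, 0], [0.64, 0, 0, 11, 0], [0.64, 0, 0, 14.5, 0], [0.64, 0, -4, 14.5, 0], [0.64, 0, -8, 14.5, 0], [0.64, 1, -12, 14.5, 0], [0.64, 2, -16, 14.5, 0], [0.64, 3, -20, 14.5, 0], [0.64, 4, -24, 14.5, 0], [0.64, 5, -28, 14.5, 0], [0.64, 6, -32, 14.5, 0], [0.75, 6, -34, 14.5, 0]]]'

```text
clock: 12.57
eef_pos: [0.5834, -0.1113, 0.1628]
orientation: [0.0, 0.998, 0.058, 0.001]
force: [0.7, 0.6, 0.2]
finger_gap: 0.665
grasp_force: 0.0
```

Run:
```python
from h import *
st();s=cap('scene','s4');t=cap('top','t4')
for n,c in(('t',t),('s',s)): print(n,[ (b[1],b[2]) for b in blobs(c,*G,.045) if 20<b[0][4]<90])
for b in blobs(t,*G,.05):
    if 20<b[0][4]<90: print(b[1],loc(b[2]).round(4))
```

```text
12.57 [ 0.5834 -0.1113  0.1628] line 96.61 gap 0.665 [0.7 0.6 0.2]
t [(array([111.,  89.]), array([0.8535, 0.447 , 0.045 ])), (array([147.9,  88.9]), array([0.8537, 0.331 , 0.045 ])), (array([322.8, 172.6]), array([ 0.5854, -0.2101,  0.045 ])), (array([176. , 193.2]), array([0.5226, 0.2342, 0.045 ]))]
s [(array([251.4, 244.1]), array([ 0.6363, -0.1015,  0.045 ])), (array([204.2, 254.9]), array([ 0.5869, -0.2111,  0.045 ]))]
[111.  89.] [0.3535 0.2437]
[147.9  88.9] [0.3399 0.129 ]
[322.8 172.6] [ 0.0102 -0.3744]
[176.  193.2] [0.0009 0.0725]
```

Emit:
drive_tool --increments '[[[0.75, 0.6, -4, 0, 0], [0.75, 0.6, -8, 0, 0], [0.75, 0.6, -10.4, -3, 0], [0.75, 0.6, -10.4, -7, 0], [0.75, 0.6, -10.4, -11, 0], [0.75, 0.6, -10.4, -14, 0], [0.75, 0.6, -10.4, -15.3, 0], [0.75, 0.6, -10.4, -15.3, 0], [0.75, 0.6, -10.4, -15.3, 0], [0.4, 0.6, -10.4, -15.3, 0], [0.4, 0.6, -10.4, -15.3, 0], [0.4, 0.6, -10.4, -15.3, 0], [0.4, 0.6, -10.4, -15.3, 0], [0.4, 0.6, -10.4, -15.3, 0], [0.4, 0.6, -10.4, -15.3, 0], [0.4, 0.6, -10.4, -12, 0], [0.4, 0.6, -10.4, -8, 0], [0.4, 0.6, -10.4, -4, 0], [0.4, 0.6, -10.4, -0.3, 0], [0.4, 0.6, -10.4, -0.3, 0]]]'

```text
clock: 14.33
eef_pos: [0.5928, -0.2129, 0.1686]
orientation: [0.003, 0.998, 0.06, 0.008]
force: [0.8, -0.7, -1.3]
finger_gap: 0.523
grasp_force: 20.0
```

Emit:
drive_tool --increments '[[[0.4, -2, 3, 0, 0], [0.4, -4, 6, 0, 0], [0.4, -5.8, 9, 0, 0], [0.4, -5.8, 13, 0, 0], [0.4, -5.8, 17, 0, 0], [0.4, -5.8, 21, 0, 0], [0.4, -5.8, 25, 0, 0], [0.4, -5.8, 29, 0, 0], [0.4, -5.8, 33, 0, 0], [0.4, -5.8, 37.4, 0, 0], [0.4, -5.8, 37.4, -1, 0], [0.4, -5.8, 37.4, -4, 0], [0.4, -5.8, 37.4, -8, 0], [0.4, -5.8, 37.4, -11, 0], [0.4, -5.8, 37.4, -12.5, 0], [0.4, -5.8, 37.4, -13.5, 0], [0.4, -5.8, 37.4, -14, 0], [0.4, -5.8, 37.4, -14.3, 0], [0.4, -5.8, 37.4, -14.4, 0], [0.4, -5.8, 37.4, -14.4, 0]]]'

```text
clock: 16.0
eef_pos: [0.531, 0.1629, 0.0165]
orientation: [-0.001, 0.998, 0.059, 0.001]
force: [-0.3, 0.5, -2.2]
finger_gap: 0.523
grasp_force: 20.0
```

Emit:
drive_tool --increments '[[[0.64, 0, 0, 0, 0], [0.64, 0, 0, 0, 0], [0.64, 0, 0, 0, 0], [0.64, 0, 0, 0.2, 0], [0.64, 0, 0, 3, 0], [0.64, 0, 0, 7, 0], [0.64, 0, 0, 11, 0], [0.64, 0, 0, 14.5, 0], [0.75, 0, -4, 14.5, 0], [0.75, 0, -8, 14.5, 0], [0.75, 0, -12, 14.5, 0], [0.75, 2, -15, 14.5, 0], [0.75, 2, -15, 14.5, 0]]]'

```text
clock: 17.08
eef_pos: [0.5521, 0.0083, 0.1615]
orientation: [0.0, 0.998, 0.057, 0.001]
force: [1.0, 0.7, 0.4]
finger_gap: 0.743
grasp_force: 0.0
```

Run:
```python
from h import *
st();s=cap('scene','s5');t=cap('top','t5')
print('s',[ (b[1],b[2]) for b in blobs(s,*G,.045) if 20<b[0][4]<90])
for b in blobs(t,*G,.05):
    if 20<b[0][4]<90: print(b[1],b[2],loc(b[2]).round(4))
```

```text
17.08 [0.5521 0.0083 0.1615] line 96.49 gap 0.743 [1.  0.7 0.4]
s [(array([251.5, 244.2]), array([ 0.6365, -0.1014,  0.045 ]))]
[111.   89.1] [0.8512 0.4454 0.05  ] [0.3532 0.2438]
[147.9  88.9] [0.8517 0.3298 0.05  ] [0.3399 0.129 ]
[287.8 155.9] [ 0.6363 -0.1041  0.05  ] [ 0.0743 -0.2761]
[201.2 189.9] [0.5318 0.1576 0.05  ] [ 0.0018 -0.0038]
```

Emit:
drive_tool --increments '[[[0.75, 2, -3, 0, 6], [0.75, 4, -6, 0, 13], [0.75, 6, -9, 0, 20], [0.75, 8.7, -11.4, 0, 27], [0.75, 8.7, -11.4, 0, 33], [0.75, 8.7, -11.4, -3, 33], [0.75, 8.7, -11.4, -7, 33], [0.75, 8.7, -11.4, -11, 33], [0.75, 8.7, -11.4, -14, 33], [0.75, 8.7, -11.4, -15.1, 33], [0.75, 8.7, -11.4, -15.1, 33], [0.75, 8.7, -11.4, -15.1, 33], [0.4, 8.7, -11.4, -15.1, 33], [0.4, 8.7, -11.4, -15.1, 33], [0.4, 8.7, -11.4, -15.1, 33], [0.4, 8.7, -11.4, -15.1, 33], [0.4, 8.7, -11.4, -15.1, 33], [0.4, 8.7, -11.4, -15.1, 33]]]'

```text
clock: 18.68
eef_pos: [0.638, -0.1013, 0.0112]
orientation: [0.0, 0.94, 0.34, 0.001]
force: [-0.9, 1.7, 6.1]
finger_gap: 0.523
grasp_force: 20.0
```

Emit:
drive_tool --increments '[[[0.4, 0, 0, 3, 0], [0.4, 0, 0, 7, 0], [0.4, 0, 0, 11, 0], [0.4, 0, 0, 15, 0], [0.4, -3, 0, 15, -6], [0.4, -6, 2, 15, -13], [0.4, -9.7, 4, 15, -20], [0.4, -9.7, 8, 15, -27], [0.4, -9.7, 12, 15, -33], [0.4, -9.7, 16, 15, -33], [0.4, -9.7, 18.8, 15, -33], [0.4, -9.7, 18.8, 13, -33], [0.4, -9.7, 18.8, 9, -33], [0.4, -9.7, 18.8, 6, -33], [0.4, -9.7, 18.8, 4, -33], [0.4, -9.7, 18.8, 2.5, -33], [0.4, -9.7, 18.8, 1.5, -33], [0.4, -9.7, 18.8, 1, -33], [0.4, -9.7, 18.8, 0.6, -33], [0.4, -9.7, 18.8, 0.6, -33]]]'

```text
clock: 20.35
eef_pos: [0.5408, 0.0867, 0.0164]
orientation: [-0.0, 0.998, 0.059, 0.001]
force: [0.1, 0.7, -0.5]
finger_gap: 0.525
grasp_force: 20.0
```

Emit:
drive_tool --increments '[[[0.64, 0, 0, 0, 0], [0.64, 0, 0, 0, 0], [0.64, 0, 0, 0, 0], [0.64, 0, 0, 0.2, 0], [0.64, 0, 0, 3, 0], [0.64, 0, 0, 7, 0], [0.64, 0, 0, 11, 0], [0.64, 0, 0, 14, 0], [0.64, -4, -4, 14, 0], [0.64, -8, -8, 14, 0], [0.64, -12, -12, 14, 0], [0, -16, -16, 14, 0], [0, -16, -16, 14, 0]]]'

```text
clock: 21.43
eef_pos: [0.3914, -0.0618, 0.1559]
orientation: [-0.0, 0.998, 0.06, 0.001]
force: [0.9, -0.8, 0.7]
finger_gap: 0.56
grasp_force: 0.0
```

Run:
```python
from h import *
st();s=cap('scene','s6');t=cap('top','t6')
for b in blobs(t,*G,.05):
    if 20<b[0][4]<90: print(b[1],b[2],loc(b[2]).round(4))
cv2.imwrite('pics/t6c.png',cv2.resize(cv2.imread('pics/t6.png')[130:230,130:260],None,fx=6,fy=6,interpolation=cv2.INTER_CUBIC))
```

```text
21.43 [ 0.3914 -0.0618  0.1559] line 96.83 gap 0.56 [ 0.9 -0.8  0.7]
[111.  89.] [0.8516 0.4453 0.05  ] [0.3536 0.2437]
[148.   89.1] [0.8509 0.3297 0.05  ] [0.3391 0.129 ]
[224.7 186.9] [0.5408 0.0871 0.05  ] [ 0.0023 -0.0749]
[199.2 190.4] [0.5301 0.1639 0.05  ] [0.0008 0.0026]
[176.1 193.2] [0.5216 0.2332 0.05  ] [0.0006 0.0724]
```

View pics/t6c.png

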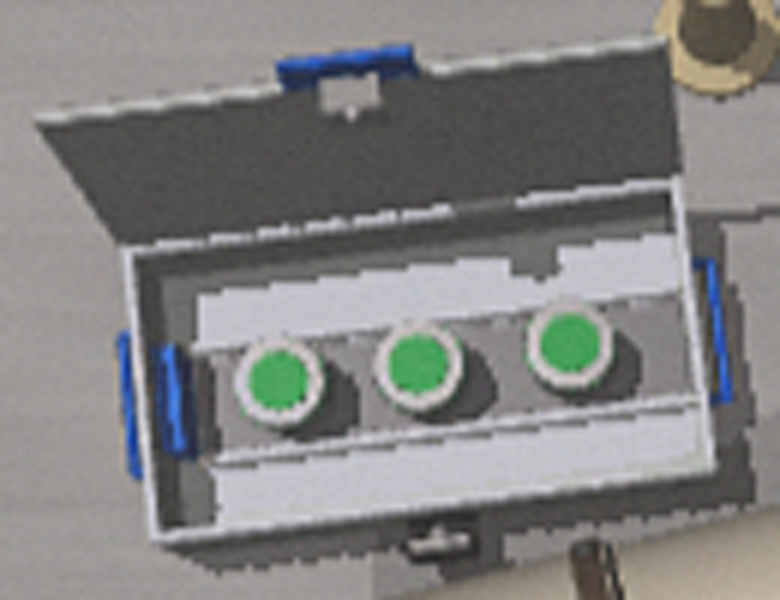

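All three canisters stand upright in the lane, at crop px (280,379), (418,362) and (570,342). The last one is too near the right wall to get a pusher behind it. I'll regrip it and slide it 3 cm along the lane, then push the row from behind.

Emit:
drive_tool --increments '[[[0.64, 4, 4, 0, 0], [0.64, 8, 8, 0, 0], [0.64, 12, 12, 0, 0], [0.64, 16.1, 16, 0, 0], [0.64, 16.1, 16, 0, 0], [0.64, 16.1, 16, -4, 0], [0.64, 16.1, 16, -8, 0], [0.64, 16.1, 16, -11, 0], [0.64, 16.1, 16, -13, 0], [0.64, 16.1, 16, -13.9, 0], [0.64, 16.1, 16, -13.9, 0], [0.4, 16.1, 16, -13.9, 0], [0.4, 16.1, 16, -13.9, 0], [0.4, 16.1, 16, -13.9, 0], [0.4, 16.1, 16, -13.9, 0], [0.4, 16.1, 16, -13.9, 0]]]'

```text
clock: 22.87
eef_pos: [0.5581, 0.1013, 0.0177]
orientation: [-0.001, 0.998, 0.06, 0.004]
force: [7.0, 0.2, 0.6]
finger_gap: 0.434
grasp_force: 16.5
```

Emit:
drive_tool --increments '[[[0.4, -0.1, 0.4, 0, 0], [0.4, -0.1, 0.8, 0, 0], [0.4, -0.1, 1.2, 0, 0], [0.4, -0.2, 1.6, 0, 0], [0.4, -0.2, 2, 0, 0], [0.4, -0.3, 2.4, 0, 0], [0.4, -0.3, 2.8, 0, 0], [0.4, -0.4, 3.0, 0, 0], [0.4, -0.4, 3.0, 0, 0], [0.6, -0.4, 3.0, 0, 0], [0.6, -0.4, 3.0, 0, 0], [0.6, -0.4, 3.0, 0, 0], [0.6, -0.4, 3.0, 3, 0], [0.6, -0.4, 3.0, 7, 0], [0, -0.4, 3.0, 10, 0], [0, -0.4, 2.0, 10, 0], [0, -0.4, 2.0, 10, 0]]]'

```text
clock: 24.28
eef_pos: [0.5498, 0.1191, 0.1178]
orientation: [-0.001, 0.998, 0.059, 0.001]
force: [-0.4, -0.0, -0.5]
finger_gap: 0.453
grasp_force: 0.0
```

Run:
```python
from h import *
st();t=cap('top','t7');st()
for b in blobs(t,*G,.05):
    if 20<b[0][4]<90: print(b[1],b[2],loc(b[2]).round(4))
cv2.imwrite('pics/t7c.png',cv2.resize(cv2.imread('pics/t7.png')[130:230,130:260],None,fx=6,fy=6,interpolation=cv2.INTER_CUBIC))
```

```text
24.28 [0.5498 0.1191 0.1178] line 96.77 gap 0.453 [-0.4 -0.  -0.5]
24.33 [0.5489 0.1189 0.1162] line 96.74 gap 0.413 [-0.9 -0.1 -0.1]
[110.9  89.2] [0.851  0.4454 0.05  ] [0.353  0.2438]
[148.   89.1] [0.8508 0.3296 0.05  ] [0.339  0.1289]
[211.3 190.4] [0.5302 0.1274 0.05  ] [-0.0034 -0.0336]
[175.9 194. ] [0.5194 0.2337 0.05  ] [-0.0015  0.0732]
[195.7 192.9] [0.5226 0.1741 0.05  ] [-0.0054  0.0136]
```

View pics/t7c.png

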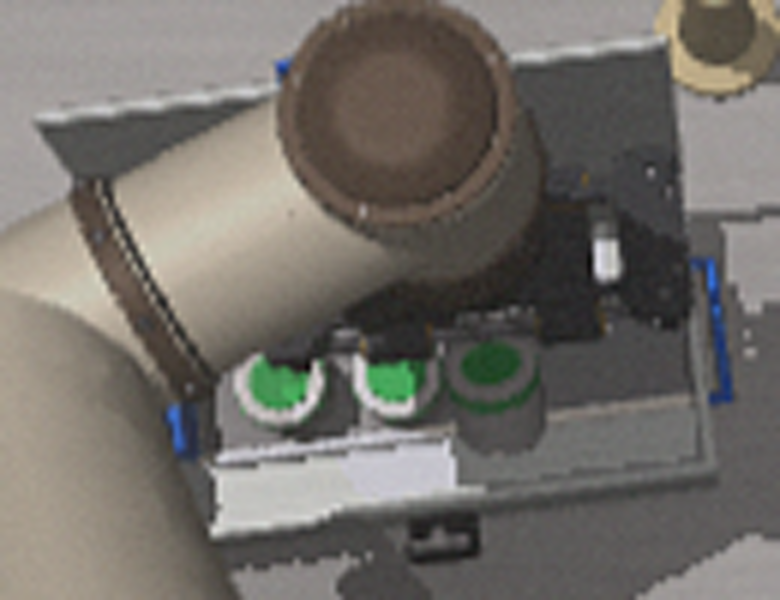

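The canisters are still upright, with the last now at about local y = -0.034 and the gripper partly hiding them. The commanded pose had lagged in that move, so from here I'll work from settled readings. Next the shut fingers go down behind the row.

Emit:
drive_tool --increments '[[[0, -0.9, -3, 0, 0], [0, -0.9, -4.2, 0, 0], [0, -0.9, -4.2, 0, 0], [0, -0.9, -4.2, 0, 0], [0, -0.9, -4.2, -4, 0], [0, -0.9, -4.2, -7, 0], [0, -0.9, -4.2, -9, 0], [0, -0.9, -4.2, -10, 0], [0, -0.9, -4.2, -10, 0], [0, -0.9, -4.2, -10, 0], [0, -0.9, -4.2, -10, 0]]]'

```text
clock: 25.25
eef_pos: [0.5423, 0.078, 0.0177]
orientation: [-0.0, 0.998, 0.06, 0.001]
force: [0.1, 0.3, -0.7]
finger_gap: 0.005
grasp_force: 0.0
```

Emit:
drive_tool --increments '[[[0, -0.1, 0.4, 0, 0], [0, -0.2, 0.8, 0, 0], [0, -0.3, 1.2, 0, 0], [0, -0.3, 1.5, 0, 0], [0, -0.4, 1.8, 0, 0], [0, -0.4, 2.1, 0, 0], [0, -0.4, 2.4, 0, 0], [0, -0.5, 2.7, 0, 0], [0, -0.5, 3.0, 0, 0], [0, -0.5, 3.3, 0, 0], [0, -0.6, 3.6, 0, 0], [0, -0.6, 3.9, 0, 0], [0, -0.6, 4.2, 0, 0], [0, -0.7, 4.4, 0, 0], [0, -0.7, 4.6, 0, 0], [0, -0.7, 4.6, 0, 0]]]'

```text
clock: 26.58
eef_pos: [0.5341, 0.123, 0.0169]
orientation: [0.0, 0.998, 0.059, 0.0]
force: [1.2, -5.5, 4.0]
finger_gap: 0.003
grasp_force: 2.8
```

Emit:
drive_tool --increments '[[[0, 0, 0.15, 0, 0], [0, -0.1, 0.3, 0, 0], [0, -0.1, 0.45, 0, 0], [0, -0.1, 0.6, 0, 0], [0, -0.1, 0.6, 0, 0]]]'

```text
clock: 27.0
eef_pos: [0.5331, 0.1289, 0.0169]
orientation: [0.0, 0.998, 0.059, -0.0]
force: [1.0, -5.4, 4.2]
finger_gap: 0.009
grasp_force: 3.2
```

Emit:
drive_tool --increments '[[[0, 0, 0.1, 0, 0], [0, 0, 0.2, 0, 0], [0, 0, 0.3, 0, 0], [0, 0, 0.3, 0, 0]]]'

```text
clock: 27.33
eef_pos: [0.533, 0.1317, 0.0169]
orientation: [0.0, 0.998, 0.059, -0.0]
force: [1.3, -6.2, 4.5]
finger_gap: 0.005
grasp_force: 3.4
```

Emit:
drive_tool --increments '[[[0, 0, 0.1, 0, 0], [0, 0, 0.2, 0, 0], [0, 0, 0.3, 0, 0], [0, 0, 0.3, 0, 0]]]'

```text
clock: 27.67
eef_pos: [0.5328, 0.1345, 0.0168]
orientation: [0.001, 0.998, 0.059, -0.0]
force: [1.7, -6.6, 4.3]
finger_gap: 0.004
grasp_force: 3.8
```

Emit:
drive_tool --increments '[[[0, 0, 0.1, 0, 0], [0, 0, 0.2, 0, 0], [0, 0, 0.3, 0, 0], [0, 0, 0.4, 0, 0], [0, 0, 0.4, 0, 0]]]'

```text
clock: 28.08
eef_pos: [0.5314, 0.1351, 0.0169]
orientation: [0.003, 0.998, 0.059, -0.003]
force: [3.0, -17.3, 8.4]
finger_gap: 0.004
grasp_force: 9.7
```

Emit:
drive_tool --increments '[[[0, 0.1, -0.6, 0, 0], [0, 0.1, -1.2, 0, 0], [0, 0.1, -1.2, 3, 0], [0, 0.1, -1.2, 7, 0], [0, 0.1, -1.2, 11, 0], [0, 0.1, -1.2, 15, 0], [0, -3, -4, 15, 0], [0, -6, -7, 15, 0], [0, -9, -10, 15, 0], [0, -12, -13, 15, 0], [0, -12, -13, 15, 0], [0, -12, -13, 15, 0]]]'

```text
clock: 29.08
eef_pos: [0.4113, 0.0085, 0.1666]
orientation: [-0.001, 0.998, 0.058, 0.0]
force: [1.2, 0.8, 1.2]
finger_gap: 0.005
grasp_force: 0.0
```

Run:
```python
from h import *
t=cap('top','t8');s=cap('scene','s8');st()
for b in blobs(t,*G,.05):
    if 20<b[0][4]<90: print(b[1],b[2],loc(b[2]).round(4))
print([b[2] for b in blobs(t,*O,.036)][1:])
cv2.imwrite('pics/t8c.png',cv2.resize(cv2.imread('pics/t8.png')[130:230,130:260],None,fx=6,fy=6,interpolation=cv2.INTER_CUBIC))
```

```text
29.18 [0.4138 0.01   0.1668] line 96.79 gap 0.008 [ 0.2  1.  -0.5]
[111.   89.2] [0.8509 0.4453 0.05  ] [0.3529 0.2438]
[148.   89.3] [0.8502 0.3297 0.05  ] [0.3384 0.1291]
[182.1 192.8] [0.5228 0.2151 0.05  ] [-0.0003  0.0543]
[166.8 193.5] [0.5207 0.2611 0.05  ] [0.0031 0.1002]
[array([ 0.4497, -0.365 ,  0.036 ])]
```

View pics/t8c.png

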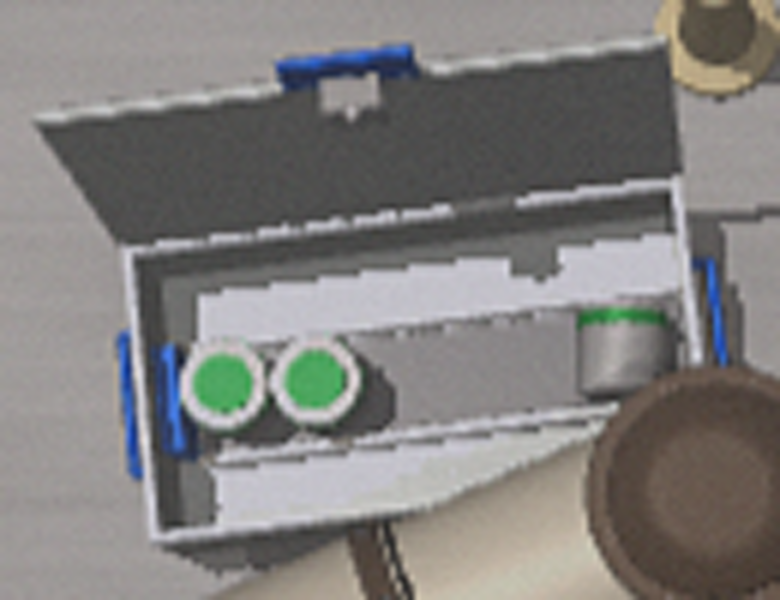

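The first two canisters stand against the stop, at crop px (223,380) and (315,378). The third has tipped over and lies across the lane at about (625,350), rim towards the hinge. I'll clear the view, then lift it by the rim end so that it swings upright.

Emit:
drive_tool --increments '[[[0.66, -4, -4, 2, 0], [0.66, -4, -8, 2, 0], [0.66, -4, -12, 2, 0], [0.66, -4, -16, 2, 0], [0.66, -4, -20, 2, 0], [0.66, -4, -20, 2, 0], [0.66, -4, -20, 2, 0]]]'

```text
clock: 29.77
eef_pos: [0.3741, -0.1925, 0.186]
orientation: [-0.0, 0.998, 0.057, -0.0]
force: [0.6, 0.1, 0.8]
finger_gap: 0.451
grasp_force: 0.0
```

Run:
```python
from h import *
t=cap('top','t9');s=cap('scene','s9');st()
for b in blobs(t,*G,.05):
    if b[1][1]>150 and b[1][1]<230: print(b[0],b[1],b[2],loc(b[2]).round(4))
a=cv2.resize(cv2.imread('pics/t9.png')[165:215,145:255],None,fx=7,fy=5.8,interpolation=cv2.INTER_CUBIC)
b=cv2.resize(cv2.imread('pics/s9.png')[140:240,230:350],(770,300),interpolation=cv2.INTER_CUBIC)
cv2.imwrite('pics/t9c.png',np.vstack([a,b]))
```

```text
29.87 [ 0.3738 -0.1903  0.186 ] line 96.76 gap 0.541 [-0.5 -0.7 -0.6]
[230, 182, 14, 3, 17] [236.1 182.4] [0.5545 0.053  0.05  ] [ 0.0118 -0.1104]
[178, 189, 9, 9, 61] [182. 193.] [0.5225 0.2155 0.05  ] [-0.0006  0.0548]
[163, 190, 9, 8, 60] [166.9 193.6] [0.5206 0.2609 0.05  ] [0.003  0.1001]
```

View pics/t9c.png

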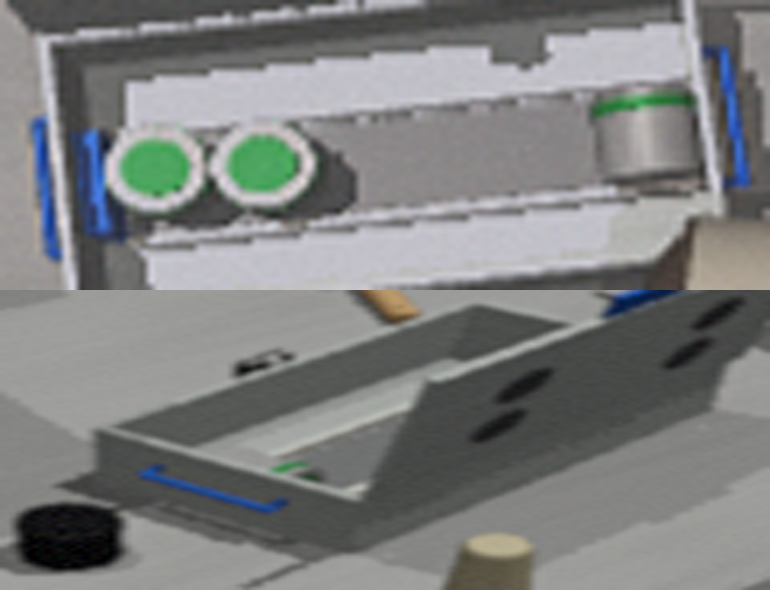

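The enlarged view shows that the lying canister has rolled against the right wall, at about px (237,188). The other two stand at px (167,194) and (182,193). I'll roll it back off the wall by dragging on its top, then catch it between the fingers.

Run:
```python
from h import *
t=load('t9');g=cv2.cvtColor(t['frame'],cv2.COLOR_RGB2GRAY)
print(t['frame'][178:200,234:240].mean(1).astype(int).tolist())
for v in(179.5,180.5,181.5):print(v,loc(ray(t,236.8,v,.051)).round(4))
for v in(192,194,196):print(v,loc(ray(t,237.8,v,.051)).round(4),loc(ray(t,237.8,v,.028)).round(4))
print(g[188,226:250].tolist());
for u in(228,230,244,245):print(u,loc(ray(t,u,188,.028)).round(4))
st()
```

```text
[[197, 196, 205], [143, 140, 145], [150, 147, 146], [109, 149, 114], [55, 140, 72], [101, 144, 108], [160, 160, 156], [168, 163, 161], [164, 160, 160], [167, 162, 160], [166, 161, 161], [166, 162, 160], [166, 162, 161], [165, 160, 159], [164, 160, 159], [165, 162, 160], [135, 132, 130], [83, 82, 82], [88, 84, 83], [109, 105, 100], [105, 102, 100], [140, 140, 138]]
179.5 [ 0.0202 -0.1137]
180.5 [ 0.0172 -0.1133]
181.5 [ 0.0142 -0.113 ]
192 [-0.0181 -0.1123] [-0.0143 -0.1119]
194 [-0.0241 -0.1116] [-0.0204 -0.1112]
196 [-0.0302 -0.1109] [-0.0266 -0.1105]
[133, 135, 134, 136, 102, 125, 135, 141, 150, 169, 179, 180, 157, 142, 133, 123, 120, 96, 75, 163, 193, 100, 88, 78]
228 [ 0.0016 -0.0835]
230 [ 0.0009 -0.0896]
244 [-0.0043 -0.1322]
245 [-0.0046 -0.1352]
29.87 [ 0.3738 -0.1903  0.186 ] line 96.76 gap 0.541 [-0.5 -0.7 -0.6]
```

Emit:
drive_tool --increments '[[[0.8, 3, 3, 0, 0], [0.8, 6, 6, 0, 0], [0.8, 9, 9, 0, 0], [0.8, 12, 12, 0, 0], [0.8, 14, 16, 0, 0], [0.8, 16.3, 19, 0, 0], [0.8, 16.3, 23, 0, 0], [0.8, 16.3, 27.5, 0, 0], [0.8, 16.3, 27.5, -1, 0], [0.8, 16.3, 27.5, -5, 0], [0.8, 16.3, 27.5, -9, 0], [0.8, 16.3, 27.5, -11, 0], [0.8, 16.3, 27.5, -12.6, 0], [0.8, 16.3, 27.5, -12.6, 0], [0.8, 16.3, 27.5, -12.6, 0], [0.8, 16.3, 27.5, -12.6, 0]]]'

```text
clock: 31.2
eef_pos: [0.5367, 0.0858, 0.0616]
orientation: [-0.0, 0.998, 0.06, 0.001]
force: [-0.1, -0.3, 0.2]
finger_gap: 0.796
grasp_force: 0.0
```

Run:
```python
from h import *
t=cap('top','t10');st();print(loc(env.get_obs()['eef_pos']))
for b in blobs(t,*G,.05,6):
    if b[1][1]>150 and b[1][1]<230: print(b[0],b[1],loc(b[2]).round(4))
```

```text
31.25 [0.537  0.0856 0.062 ] line 96.88 gap 0.801 [0.4 0.7 0.3]
[-0.001692   -0.07597119]
```

Emit:
drive_tool --increments '[[[0.8, 0, 0, -0.5, 0], [0.8, 0, 0, -0.8, 0], [0.8, 0, 0, -1.0, 0], [0.8, 0, 0, -1.1, 0], [0.8, 0, 0, -1.1, 0]]]'

```text
clock: 31.67
eef_pos: [0.5363, 0.0842, 0.0512]
orientation: [0.0, 0.998, 0.059, 0.0]
force: [-2.6, 1.2, 9.5]
finger_gap: 0.799
grasp_force: 4.6
```

Emit:
drive_tool --increments '[[[0.8, 0, 0.4, 0, 0], [0.8, -0.1, 1.0, 0, 0], [0.8, -0.2, 1.7, 0, 0], [0.8, -0.3, 2.4, 0, 0], [0.8, -0.4, 3.0, 1, 0]]]'

```text
clock: 32.08
eef_pos: [0.5308, 0.1141, 0.0585]
orientation: [0.0, 0.998, 0.059, -0.002]
force: [-0.2, 0.6, -1.6]
finger_gap: 0.801
grasp_force: 0.0
```

```bash
cat >> h.py <<'E'
def lying(c):
    g=cv2.cvtColor(c['frame'],cv2.COLOR_RGB2HSV); m=cv2.inRange(g,(45,70,40),(80,255,255)); m[:172]=0;m[205:]=0;m[:,:150]=0;m[:,248:]=0
    k,l,s,ce=cv2.connectedComponentsWithStats(m)
    for i in range(1,k):
        if s[i,4]>3: print(s[i].tolist(),ce[i].round(1),loc(ray(c,*ce[i],.05)).round(4))
E
python3 - <<'E'
from h import *
t=cap('top','t11');st();print(loc(env.get_obs()['eef_pos']))
lying(t);t=cap('top','t12');lying(t);s=cap('scene','s12');st();print(loc(env.get_obs()['eef_pos']))
a=cv2.resize(cv2.imread('pics/t12.png')[165:215,145:255],None,fx=7,fy=5.8,interpolation=cv2.INTER_CUBIC)
b=cv2.resize(cv2.imread('pics/s12.png')[140:240,230:350],(770,300),interpolation=cv2.INTER_CUBIC)
cv2.imwrite('pics/t12c.png',np.vstack([a,b]))
E
```

```text
32.13 [0.5327 0.1157 0.0613] line 96.85 gap 0.799 [0.9 1.2 1.1]
[-0.00230667 -0.04558099]
32.23 [0.5326 0.1149 0.0604] line 96.82 gap 0.797 [ 0.1 -0.7 -0.4]
[-0.00255986 -0.0462999 ]
```

View pics/t12c.png

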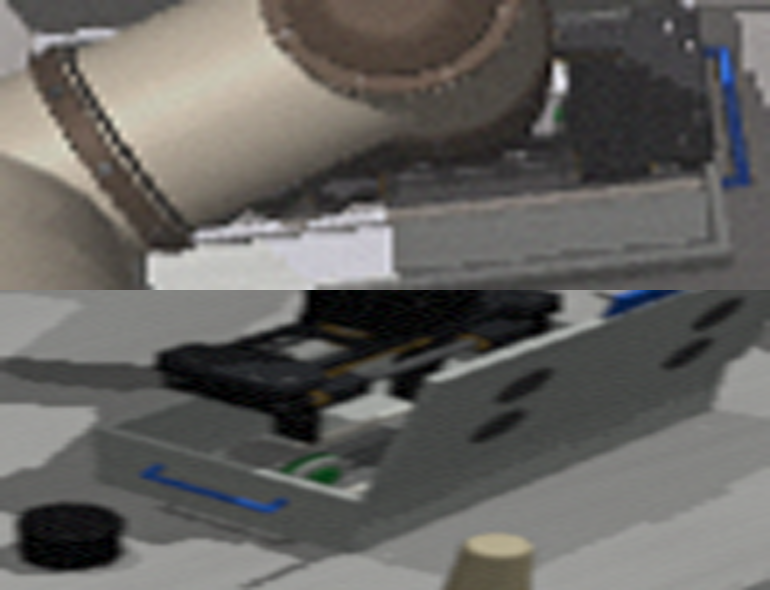

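```bash
cat >> h.py <<'E'
def arc(c):
    g=cv2.cvtColor(c['frame'],cv2.COLOR_RGB2HSV); m=cv2.inRange(g,(45,70,30),(80,255,255)); m[:190]=0;m[212:]=0;m[:,:258]=0;m[:,345:]=0
    p=np.argwhere(m)[:,::-1]
    for u in sorted(set(p[:,0])):
        v=p[p[:,0]==u][:,1].min(); q=ray(c,u,v,.0);o=-c['R'].T@c['t'];d=q-o
        lo=loc(o);ld=RC.T@d[:2];k=(.0175-lo[0])/ld[0];print(u,v,'y',round(lo[1]+k*ld[1],4),'z',round(o[2]+k*d[2],4))
E
python3 - <<'E'
from h import *
print('s9');arc(load('s9'));print('s12');arc(load('s12'));c=cap('scene','s13');print('now');arc(c);st()
E
```

```text
s9
273 199 y -0.1234 z 0.0614
274 198 y -0.1191 z 0.0622
275 198 y -0.1147 z 0.0593
276 197 y -0.1105 z 0.0601
278 202 y -0.1004 z 0.0344
s12
274 199 y -0.119 z 0.0584
275 197 y -0.1149 z 0.0631
276 196 y -0.1107 z 0.064
277 196 y -0.1062 z 0.061
278 195 y -0.1019 z 0.0619
279 194 y -0.0976 z 0.0628
280 194 y -0.0931 z 0.0598
281 199 y -0.0873 z 0.0369
282 199 y -0.0826 z 0.0338
now
274 199 y -0.119 z 0.0584
275 197 y -0.1149 z 0.0631
276 196 y -0.1107 z 0.064
277 195 y -0.1064 z 0.0649
278 195 y -0.1019 z 0.0619
279 194 y -0.0976 z 0.0628
280 194 y -0.0931 z 0.0598
281 199 y -0.0873 z 0.0369
282 199 y -0.0826 z 0.0338
32.28 [0.5322 0.1145 0.0599] line 96.79 gap 0.797 [ 0.4  0.6 -0.3]
```

Emit:
drive_tool --increments '[[[0.8, 0, 0, 4, 0], [0.8, 0, 0, 8, 0], [0.8, 0, 0, 12, 0], [0.8, -3, -3, 12, 0], [0.8, -6, -6, 12, 0], [0.8, -9, -9, 12, 0], [0.8, -12, -12, 12, 0], [0.8, -16, -16, 12, 0], [0.8, -16, -20, 12, 0], [0.8, -16, -24, 12, 0], [0.8, -16, -28, 12, 0], [0.8, -16, -28, 12, 0], [0.8, -16, -28, 12, 0]]]'

```text
clock: 33.37
eef_pos: [0.3712, -0.1681, 0.1792]
orientation: [-0.0, 0.998, 0.056, -0.0]
force: [0.4, 0.5, 0.1]
finger_gap: 0.797
grasp_force: 0.0
```

Run:
```python
from h import *
t=cap('top','t14');lying(t);s=cap('scene','s14');st()
a=cv2.resize(cv2.imread('pics/t14.png')[165:215,145:255],None,fx=7,fy=5.8,interpolation=cv2.INTER_CUBIC)
b=cv2.resize(cv2.imread('pics/s14.png')[180:225,240:320],(770,300),interpolation=cv2.INTER_CUBIC)
cv2.imwrite('pics/t14c.png',np.vstack([a,b]))
```

```text
[224, 182, 14, 4, 30] [230.2 183. ] [ 0.0121 -0.0928]
[162, 189, 10, 10, 73] [166.7 193.6] [0.0031 0.1004]
[178, 189, 10, 9, 70] [182.1 193. ] [-0.0007  0.0545]
33.47 [ 0.3715 -0.1659  0.1792] line 96.68 gap 0.8 [ 0.7  0.5 -0.4]
```

View pics/t14c.png

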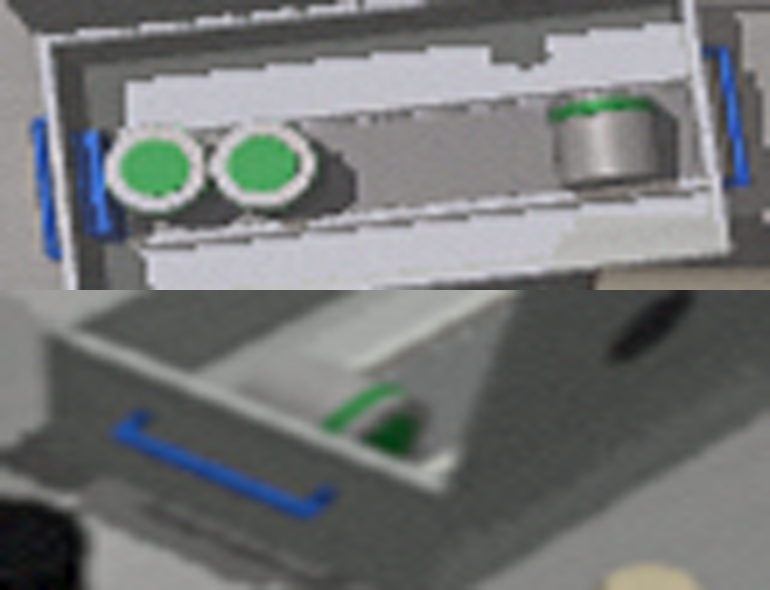

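The canister rolled off the wall and stopped at about local y = -0.092. In the upper view it lies at crop (607,135) with its rim towards the hinge. Now I can grip it near its rim end.

Emit:
drive_tool --increments '[[[0.66, 3, 3, 0, 0], [0.66, 6, 6, 0, 0], [0.66, 9, 9, 0, 0], [0.66, 12, 12, 0, 0], [0.66, 15, 15, 0, 0], [0.66, 18.3, 18, 0, 0], [0.66, 18.3, 22, 0, 0], [0.66, 18.3, 24, 0, 0], [0.66, 18.3, 24, -4, 0], [0.66, 18.3, 24, -8, 0], [0.66, 18.3, 24, -11, 0], [0.66, 18.3, 24, -12, 0], [0.66, 18.3, 24, -12, 0], [0.66, 18.3, 24, -12, 0], [0.66, 18.3, 24, -12, 0]]]'

```text
clock: 34.72
eef_pos: [0.5566, 0.0754, 0.0617]
orientation: [-0.0, 0.998, 0.06, 0.002]
force: [0.1, -0.3, 0.3]
finger_gap: 0.66
grasp_force: 0.0
```

Run:
```python
from h import *
st();print(loc(env.get_obs()['eef_pos']))
```

```text
34.72 [0.5566 0.0754 0.0617] line 96.87 gap 0.66 [ 0.1 -0.3  0.3]
[ 0.01660554 -0.08839453]
```

Emit:
drive_tool --increments '[[[0.66, -0.2, -0.1, 0, 0], [0.66, -0.2, -0.1, -1, 0], [0.66, -0.2, -0.1, -1.8, 0], [0.66, -0.2, -0.1, -2.6, 0], [0.66, -0.2, -0.1, -3.4, 0], [0.66, -0.2, -0.1, -4.2, 0], [0.66, -0.2, -0.1, -4.4, 0], [0.66, -0.2, -0.1, -4.4, 0]]]' --squeeze 8

```text
clock: 35.38
eef_pos: [0.5526, 0.0732, 0.0145]
orientation: [0.0, 0.998, 0.059, -0.001]
force: [0.1, -0.1, 0.2]
finger_gap: 0.659
grasp_force: 0.1
```

Emit:
drive_tool --increments '[[[0.4, 0, 0, 0, 0], [0.4, 0, 0, 0, 0], [0.4, 0, 0, 0, 0], [0.4, 0, 0, 0, 0], [0.4, 0, 0, 0, 0]]]'

```text
clock: 35.8
eef_pos: [0.5532, 0.0732, 0.0158]
orientation: [-0.0, 0.998, 0.059, 0.0]
force: [0.7, -0.5, -0.6]
finger_gap: 0.527
grasp_force: 8.0
```

Emit:
drive_tool --increments '[[[0.4, 0, 0, 0.5, 0], [0.4, 0, 0, 1, 0], [0.4, 0, 0, 1.5, 0], [0.4, 0, 0, 2, 0], [0.4, 0, 0, 3, 0], [0.4, 0, 0, 4, 0], [0.4, 0, 0, 6, 0], [0.4, 0, 0, 9, 0], [0.4, 0, 0, 12, 0], [0.4, 0, 0, 14, 0], [0.4, 0, 0, 14, 0], [0.4, 0, 0, 14, 0]]]'

```text
clock: 36.8
eef_pos: [0.5535, 0.0736, 0.1576]
orientation: [-0.001, 0.998, 0.059, 0.002]
force: [-0.5, -1.1, -2.6]
finger_gap: 0.527
grasp_force: 8.0
```

Run:
```python
from h import *
st();s=cap('scene','s15');t=cap('top','t15')
b=cv2.resize(cv2.imread('pics/s15.png')[90:220,210:380],(784,600),interpolation=cv2.INTER_CUBIC)
cv2.imwrite('pics/s15c.png',b)
```

```text
36.8 [0.5535 0.0736 0.1576] line 96.77 gap 0.527 [-0.5 -1.1 -2.6]
```

View pics/s15c.png

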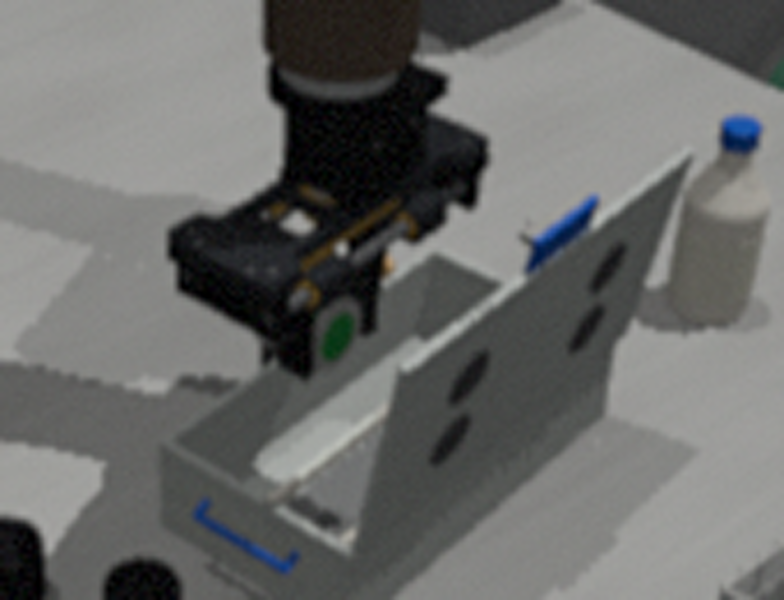

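The enlarged view shows the canister held by its rim end, still horizontal, with the green spot facing the hinge side at crop (338,337). I'll roll it upright by pushing its underside against the top of the near wall while the pads follow an arc.

Emit:
drive_tool --increments '[[[0.4, -2, -0.3, 0, 0], [0.4, -3.9, -0.5, 0, 0], [0.4, -3.9, -0.5, -3, 0], [0.4, -3.9, -0.5, -6, 0], [0.4, -3.9, -0.5, -8, 0], [0.4, -3.9, -0.5, -8.5, 0], [0.4, -3.9, -0.5, -8.5, 0], [0.4, -3.9, -0.5, -8.5, 0]]]'

```text
clock: 37.57
eef_pos: [0.5142, 0.0682, 0.0705]
orientation: [0.0, 0.998, 0.059, -0.0]
force: [0.5, -1.1, -1.8]
finger_gap: 0.525
grasp_force: 8.0
```

Run:
```python
from h import *
st();print(loc(env.get_obs()['eef_pos']))
```

```text
37.57 [0.5142 0.0682 0.0705] line 96.8 gap 0.525 [ 0.5 -1.1 -1.8]
[-0.026364   -0.09049173]
```

Emit:
drive_tool --increments '[[[0.4, -0.4, -0.05, 0, 0], [0.4, -0.65, -0.1, 0.1, 0], [0.4, -1.0, -0.1, 0.6, 0], [0.4, -1.4, -0.2, 1.2, 0], [0.4, -1.65, -0.2, 1.5, 0], [0.4, -1.9, -0.2, 1.7, 0], [0.4, -2.3, -0.3, 2.0, 0], [0.4, -2.8, -0.3, 2.2, 0], [0.4, -3.3, -0.4, 2.4, 0], [0.4, -3.8, -0.5, 2.5, 0], [0.4, -4.3, -0.5, 2.5, 0], [0.4, -4.9, -0.6, 2.5, 0], [0.4, -5.4, -0.6, 2.5, 0], [0.4, -5.4, -0.6, 2.5, 0]]]'

```text
clock: 38.73
eef_pos: [0.458, 0.0618, 0.0952]
orientation: [0.0, 0.998, 0.059, -0.001]
force: [-1.1, 0.4, 1.7]
finger_gap: 0.518
grasp_force: 8.0
```

Run:
```python
from h import *
st();s=cap('scene','s16')
b=cv2.resize(cv2.imread('pics/s16.png')[90:220,190:360],(784,600),interpolation=cv2.INTER_CUBIC)
cv2.imwrite('pics/s16c.png',b)
h=cv2.cvtColor(s['frame'],cv2.COLOR_RGB2HSV);m=cv2.inRange(h,(45,60,30),(80,255,255));m[:120]=0;m[:,:200]=0;m[:,340:]=0;m[215:]=0
k,l,S,ce=cv2.connectedComponentsWithStats(m)
print([(S[i].tolist()) for i in range(1,k) if S[i,4]>2])
c=load('s15');h=cv2.cvtColor(c['frame'],cv2.COLOR_RGB2HSV);m=cv2.inRange(h,(45,60,30),(80,255,255));m[:120]=0;m[:,:200]=0;m[:,340:]=0;m[215:]=0
k,l,S,ce=cv2.connectedComponentsWithStats(m);print([(S[i].tolist()) for i in range(1,k) if S[i,4]>2])
```

```text
38.73 [0.458  0.0618 0.0952] line 96.77 gap 0.518 [-1.1  0.4  1.7]
[[250, 159, 10, 8, 59], [250, 169, 11, 3, 21]]
[[279, 158, 8, 10, 54]]
```

The spot now measures 10x8 px with the band below it, like an upright canister seen from this camera, so it has swung up. Next I'll carry it into the lane and press it flat on the floor.

Emit:
drive_tool --increments '[[[0.4, 0, 0, 3, 0], [0.4, 0, 0, 5, 0], [0.4, 2.5, 2.7, 5, 0], [0.4, 5, 5.4, 5, 0], [0.4, 7.5, 8.2, 5, 0], [0.4, 7.5, 8.2, 5, 0], [0.4, 7.5, 8.2, 5, 0], [0.4, 7.5, 8.2, 2, 0], [0.4, 7.5, 8.2, -1, 0], [0.4, 7.5, 8.2, -3, 0], [0.4, 7.5, 8.2, -4.5, 0], [0.4, 7.5, 8.2, -5.2, 0], [0.4, 7.5, 8.2, -5.5, 0], [0.4, 7.5, 8.2, -5.8, 0], [0.4, 7.5, 8.2, -5.8, 0]]]'

```text
clock: 40.03
eef_pos: [0.535, 0.1441, 0.0379]
orientation: [-0.0, 0.998, 0.059, 0.0]
force: [-0.4, -0.1, -1.9]
finger_gap: 0.527
grasp_force: 8.0
```

Emit:
drive_tool --increments '[[[0.4, 0, 0, -0.2, 0], [0.4, 0, 0, -0.4, 0], [0.4, 0, 0, -0.6, 0], [0.4, 0, 0, -0.8, 0], [0.4, 0, 0, -0.8, 0]]]'

```text
clock: 40.45
eef_pos: [0.5349, 0.1443, 0.0301]
orientation: [0.0, 0.998, 0.059, 0.0]
force: [-1.2, 0.3, 3.7]
finger_gap: 0.528
grasp_force: 8.0
```

Emit:
drive_tool --increments '[[[0.4, 0, 0, -0.2, 0], [0.4, 0, 0, -0.3, 0], [0.4, 0, 0, -0.3, 0], [0.4, 0, 0, -0.3, 0]]]'

```text
clock: 40.78
eef_pos: [0.5344, 0.1442, 0.0275]
orientation: [0.0, 0.998, 0.059, -0.0]
force: [-4.5, -0.4, 6.6]
finger_gap: 0.528
grasp_force: 8.0
```

```bash
cat > gs.py <<'E'
from h import *
def gs(n):
    s=cap('scene',n);st();print(loc(env.get_obs()['eef_pos']).round(4))
    h=cv2.cvtColor(s['frame'],cv2.COLOR_RGB2HSV);m=cv2.inRange(h,(45,60,30),(80,255,255));m[:120]=0;m[:,:200]=0;m[:,345:]=0;m[215:]=0
    k,l,S,ce=cv2.connectedComponentsWithStats(m)
    for i in range(1,k):
        if S[i,4]>2:print(S[i].tolist(),ce[i].round(1),loc(ray(s,*ce[i],.05)).round(4))
E
python3 -c "from gs import *; gs('s17')"
```

```text
40.83 [0.5345 0.1442 0.0275] line 96.8 gap 0.53 [-4.   0.2  7.1]
[ 0.0028 -0.0175]
[290, 182, 3, 3, 7] [291.1 183.3] [ 0.005  -0.0266]
```

Emit:
drive_tool --increments '[[[0.6, 0, 0, 0, 0], [0.6, 0, 0, 0, 0], [0.6, 0, 0, 0, 0], [0.6, 0, 0, 0, 0], [0.6, 0, 0, 2, 0], [0.6, 0, 0, 5, 0], [0.6, 0, 0, 9, 0], [0.6, 0, 0, 13, 0], [0.3, -4, -4, 13, 0], [0, -8, -8, 13, 0], [0, -12, -12, 13, 0], [0, -15, -16, 13, 0], [0, -15, -20, 13, 0], [0, -15, -24, 13, 0], [0, -15, -24, 13, 0], [0, -15, -24, 13, 0]]]'

```text
clock: 42.17
eef_pos: [0.3822, -0.1005, 0.1565]
orientation: [0.0, 0.998, 0.055, -0.001]
force: [1.1, -0.4, -0.2]
finger_gap: 0.081
grasp_force: 0.0
```

Run:
```python
from gs import *
gs('s18');t=cap('top','t18');lying(t)
```

```text
42.22 [ 0.3836 -0.0986  0.1566] line 96.38 gap 0.054 [0.3 0.  0.3]
[-0.1759 -0.2406]
[287, 178, 7, 7, 38] [290.1 180.8] [-0.0041 -0.0199]
[285, 186, 6, 4, 11] [287.3 187.4] [ 0.008  -0.0483]
[201, 185, 10, 10, 76] [205.7 189.9] [ 0.0001 -0.017 ]
[162, 189, 10, 10, 74] [166.8 193.5] [0.0032 0.1003]
[178, 189, 10, 9, 70] [182.1 193. ] [-0.0007  0.0545]
```

Emit:
drive_tool --increments '[[[0, 4, 4, 0, 0], [0, 8, 8, 0, 0], [0, 12, 12, 0, 0], [0, 15.4, 16, 0, 0], [0, 15.4, 19.7, 0, 0], [0, 15.4, 19.7, 0, 0], [0, 15.4, 19.7, -4, 0], [0, 15.4, 19.7, -8, 0], [0, 15.4, 19.7, -9, 0], [0, 15.4, 19.7, -9, 0], [0, 15.4, 19.7, -9, 0], [0, 15.4, 19.7, -9, 0]]]'

```text
clock: 43.27
eef_pos: [0.5407, 0.1021, 0.0688]
orientation: [-0.001, 0.998, 0.06, 0.002]
force: [0.2, -0.5, 0.3]
finger_gap: 0.007
grasp_force: 0.0
```

```bash
python3 -c "from gs import *; gs('s19')"
```

```text
43.32 [0.5407 0.102  0.069 ] line 96.81 gap 0.003 [ 0.8  0.2 -0.7]
[ 0.004  -0.0601]
[288, 178, 6, 7, 27] [290.6 180.7] [-0.0034 -0.0187]
[285, 186, 6, 3, 11] [287.5 187.2] [ 0.0079 -0.0473]
```

Emit:
drive_tool --increments '[[[0, -0.4, -0.3, 0, 0], [0, -0.4, -0.3, -1.5, 0], [0, -0.4, -0.3, -3, 0], [0, -0.4, -0.3, -4.5, 0], [0, -0.4, -0.3, -5.2, 0], [0, -0.4, -0.3, -5.2, 0], [0, -0.4, -0.3, -5.2, 0]]]'

```text
clock: 43.9
eef_pos: [0.5354, 0.0982, 0.0154]
orientation: [-0.0, 0.998, 0.059, 0.001]
force: [-0.7, 0.5, -0.1]
finger_gap: 0.005
grasp_force: 0.0
```

```bash
python3 -c "from gs import *; gs('s20')"
```

```text
43.95 [0.5358 0.0984 0.0157] line 96.78 gap 0.009 [ 0.2 -0.   0.5]
[-0.0014 -0.0631]
[291, 183, 2, 2, 3] [291.3 183.3] [ 0.0055 -0.0264]
[287, 187, 4, 2, 8] [288.5 187.5] [ 0.011  -0.0464]
```

Emit:
drive_tool --increments '[[[0, 0, 0.3, 0, 0], [0, 0, 0.6, 0, 0], [0, 0, 0.9, 0, 0], [0, -0.1, 1.1, 0, 0], [0, -0.1, 1.3, 0, 0], [0, -0.1, 1.5, 0, 0], [0, -0.1, 1.7, 0, 0], [0, -0.1, 1.9, 0, 0], [0, -0.2, 2.1, 0, 0], [0, -0.2, 2.3, 0, 0], [0, -0.2, 2.5, 0, 0], [0, -0.2, 2.7, 0, 0], [0, -0.2, 2.9, 0, 0], [0, -0.3, 3.1, 0, 0], [0, -0.3, 3.3, 0, 0], [0, -0.3, 3.3, 0, 0]]]'

```text
clock: 45.28
eef_pos: [0.5319, 0.1318, 0.0144]
orientation: [-0.0, 0.998, 0.059, 0.0]
force: [0.5, -0.6, 2.2]
finger_gap: 0.004
grasp_force: 0.9
```

```bash
python3 -c "from gs import *; gs('s21')"
```

```text
45.33 [0.5319 0.1317 0.0143] line 96.78 gap 0.008 [-0.6 -1.4  1.4]
[-0.0012 -0.0296]
```

Emit:
drive_tool --increments '[[[0, 0, 0.1, 0, 0], [0, 0, 0.2, 0, 0], [0, 0, 0.3, 0, 0], [0, -0.1, 0.4, 0, 0], [0, -0.1, 0.4, 0, 0]]]'

```text
clock: 45.75
eef_pos: [0.5303, 0.1341, 0.0143]
orientation: [0.001, 0.998, 0.059, -0.001]
force: [1.2, -5.4, 2.3]
finger_gap: 0.007
grasp_force: 3.1
```

Emit:
drive_tool --increments '[[[0, 0, 0.1, 0, 0], [0, 0, 0.2, 0, 0], [0, 0, 0.2, 0, 0]]]'

```text
clock: 46.0
eef_pos: [0.5297, 0.1344, 0.0144]
orientation: [0.002, 0.998, 0.059, -0.002]
force: [1.0, -11.8, 3.9]
finger_gap: 0.005
grasp_force: 6.2
```

Emit:
drive_tool --increments '[[[0, 0, -0.2, 0, 0], [0, 0, -0.5, 0, 0], [0, 0.1, -1.0, 0, 0], [0, 0.1, -1.5, 0, 0], [0, 0.1, -1.5, 3, 0], [0, 0.1, -1.5, 7, 0], [0, 0.1, -1.5, 11, 0], [0, 0.1, -1.5, 14, 0], [0, -4, -5, 14, 0], [0, -8, -9, 14, 0], [0, -12, -13, 14, 0], [0, -15, -17, 14, 0], [0, -15, -21, 14, 0], [0, -15, -24, 14, 0], [0, -15, -24, 14, 0], [0, -15, -24, 14, 0]]]'

```text
clock: 47.33
eef_pos: [0.3789, -0.1059, 0.1545]
orientation: [-0.0, 0.998, 0.056, -0.0]
force: [-0.4, 0.1, 0.5]
finger_gap: 0.007
grasp_force: 0.0
```

Run:
```python
from gs import *
gs('s22');t=cap('top','t22');lying(t)
print([b[2] for b in blobs(t,*O,.036)][1:])
```

```text
47.38 [ 0.38   -0.1045  0.1546] line 96.51 gap 0.005 [ 0.8  0.6 -0.3]
[-0.1802 -0.246 ]
[292, 174, 3, 5, 11] [293.3 176.3] [-0.0103  0.0028]
[290, 181, 3, 3, 6] [291.  182.2] [ 0.0015 -0.023 ]
[193, 187, 10, 10, 74] [197.2 191.3] [-0.001   0.0086]
[162, 189, 10, 10, 73] [166.7 193.6] [0.0031 0.1004]
[178, 189, 10, 9, 70] [182.1 193. ] [-0.0007  0.0545]
[array([ 0.4495, -0.3643,  0.036 ])]
```

The row is in place: three upright spots at local y = 0.1004, 0.0545 and 0.0086, with centre spacings of 46.0 and 45.9 mm and the first one's edge at 0.1234, on the stop face. Now the lid: the fingers go over and behind it.

Emit:
drive_tool --increments '[[[0, 0, 0, 4, 0], [0, 0, 0, 8, 0], [0, 0, 0, 12, 0], [0, 0, 2, 15, 0], [0, 2.5, 5, 15, 0], [0, 5, 8, 15, 0], [0, 7.5, 11, 15, 0], [0, 10, 14, 15, 0], [0, 12.5, 17, 15, 0], [0, 15, 20, 15, 0], [0, 17.5, 23, 15, 0], [0, 20, 26, 15, 0], [0, 23, 28.2, 15, 0], [0, 26, 28.2, 15, 0], [0, 29, 28.2, 15, 0], [0, 29, 28.2, 15, 0], [0, 29, 28.2, 15, 0], [0, 29, 28.2, 15, 0]]]'

```text
clock: 48.93
eef_pos: [0.6705, 0.1804, 0.3038]
orientation: [0.0, 0.998, 0.06, -0.001]
force: [-0.5, 0.4, 0.4]
finger_gap: 0.007
grasp_force: 0.0
```

```bash
python3 -c "
from h import *
st();print(loc(env.get_obs()['eef_pos']).round(4))"
```

```text
48.93 [0.6705 0.1804 0.3038] line 96.86 gap 0.007 [-0.5  0.4  0.4]
[0.1422 0.0023]
```

Emit:
drive_tool --increments '[[[0, 0, 0, -4, 0], [0, 0, 0, -8, 0], [0, 0, 0, -10.8, 0], [0, 0, 0, -10.8, 0], [0, -0.7, -0.1, -10.8, 0], [0, -1.4, -0.2, -10.8, 0], [0, -2, -0.2, -10.8, 0], [0, -2.6, -0.3, -10.8, 0], [0, -3.2, -0.4, -10.9, 0], [0, -3.8, -0.5, -11, 0], [0, -4.4, -0.5, -11.1, 0], [0, -5, -0.6, -11.2, 0], [0, -5, -0.6, -11.2, 0]]]'

```text
clock: 50.02
eef_pos: [0.62, 0.1732, 0.1929]
orientation: [-0.0, 0.998, 0.059, 0.0]
force: [2.5, 0.7, -0.1]
finger_gap: 0.005
grasp_force: 0.9
```

```bash
python3 -c "
from h import *
st();print(loc(env.get_obs()['eef_pos']).round(4));s=cap('scene','s23');
for b in blobs(s,(105,150,60),(125,255,255),.24):
  if b[1][1]>80: print(b[0],b[1])"
```

```text
50.02 [0.62   0.1732 0.1929] line 96.79 gap 0.005 [ 2.5  0.7 -0.1]
[0.0912 0.0011]
[367, 116, 8, 7, 44] [370.  118.6]
[0, 126, 54, 60, 1851] [ 23.9 155.6]
[252, 199, 22, 15, 44] [261.2 206.2]
[333, 271, 47, 27, 161] [355.5 283.1]
```

Emit:
drive_tool --increments '[[[0, -0.8, -0.1, -0.1, 0], [0, -1.6, -0.2, -0.2, 0], [0, -2.4, -0.3, -0.3, 0], [0, -3.2, -0.4, -0.4, 0], [0, -4.1, -0.5, -0.6, 0], [0, -4.9, -0.6, -0.9, 0], [0, -5.7, -0.7, -1.3, 0], [0, -6.5, -0.8, -1.7, 0], [0, -7.2, -0.9, -2.1, 0], [0, -7.8, -0.9, -2.5, 0], [0, -8.6, -1.0, -3.2, 0], [0, -9.3, -1.1, -3.9, 0], [0, -10, -1.2, -4.7, 0], [0, -10.6, -1.3, -5.6, 0], [0, -11.1, -1.3, -6.5, 0], [0, -11.6, -1.4, -7.4, 0], [0, -11.6, -1.4, -7.4, 0]]]'

```text
clock: 51.48
eef_pos: [0.5015, 0.158, 0.1163]
orientation: [0.001, 0.998, 0.059, -0.004]
force: [-0.6, -0.3, 1.0]
finger_gap: 0.006
grasp_force: 0.0
```

```bash
python3 -c "
from h import *
st();print(loc(env.get_obs()['eef_pos']).round(4));s=cap('scene','s24');t=cap('top','t24')
for c in (s,t):
 for b in blobs(c,(105,150,60),(125,255,255),.1):
  if b[1][1]>80: print(b[0],b[1],loc(b[2]).round(3))"
```

```text
51.48 [0.5015 0.158  0.1163] line 96.74 gap 0.006 [-0.6 -0.3  1. ]
[-0.0283  0.0001]
[367, 116, 8, 7, 43] [370.  118.5] [0.027 0.362]
[0, 126, 54, 60, 1854] [ 23.9 155.7] [-0.62  -0.503]
[267, 148, 7, 5, 16] [269.8 150.4] [-0.103  0.002]
[252, 199, 22, 15, 39] [261.7 206.5] [ 0.041 -0.197]
[333, 271, 47, 27, 162] [355.4 283. ] [ 0.348 -0.241]
[244, 65, 7, 41, 91] [246.5  84.6] [ 0.296 -0.176]
[84, 173, 9, 9, 64] [ 88.2 177. ] [0.07  0.314]
[190, 209, 21, 10, 137] [199.8 213.6] [-0.075  0.003]
```

Emit:
drive_tool --increments '[[[0, 0, 0, 2, 0], [0, 0, 0, 3, 0], [0, -1.8, -0.2, 3, 0], [0, -3.6, -0.4, 3, 0], [0, -3.6, -0.4, 3, 0], [0, -3.6, -0.4, 2, 0], [0, -3.6, -0.4, 1.2, 0], [0, -3.6, -0.4, 0.4, 0], [0, -3.6, -0.4, -0.4, 0], [0, -3.6, -0.4, -1.2, 0], [0, -3.6, -0.4, -1.8, 0], [0, -3.6, -0.4, -2.2, 0], [0, -3.6, -0.4, -2.2, 0]]]'

```text
clock: 52.67
eef_pos: [0.4687, 0.155, 0.0954]
orientation: [0.0, 0.998, 0.059, -0.001]
force: [0.2, 0.4, -0.1]
finger_gap: 0.001
grasp_force: 0.0
```

Emit:
drive_tool --increments '[[[0, 0, 0, -0.3, 0], [0, 0, 0, -0.6, 0], [0, 0, 0, -0.8, 0], [0, 0, 0, -1.0, 0], [0, 0, 0, -1.0, 0]]]'

```text
clock: 53.08
eef_pos: [0.469, 0.1554, 0.0873]
orientation: [0.0, 0.998, 0.059, 0.0]
force: [-2.7, 0.6, 6.1]
finger_gap: 0.004
grasp_force: 2.7
```

Emit:
drive_tool --increments '[[[0, 0, 0, -0.15, 0], [0, 0, 0, -0.3, 0], [0, 0, 0, -0.45, 0], [0, 0, 0, -0.6, 0], [0, 0, 0, -0.6, 0]]]'

```text
clock: 53.5
eef_pos: [0.4689, 0.1554, 0.0811]
orientation: [-0.0, 0.998, 0.059, 0.0]
force: [0.4, -0.1, 0.3]
finger_gap: 0.01
grasp_force: 0.0
```

Emit:
drive_tool --increments '[[[0, 0, 0, -0.1, 0], [0, 0, 0, -0.2, 0], [0, 0, 0, -0.35, 0], [0, 0, 0, -0.5, 0], [0, 0, 0, -0.5, 0]]]'

```text
clock: 53.92
eef_pos: [0.4694, 0.1555, 0.0781]
orientation: [0.0, 0.998, 0.06, 0.0]
force: [-7.3, -0.6, 20.7]
finger_gap: 0.008
grasp_force: 10.1
```

Emit:
drive_tool --increments '[[[0, 0, 0, 1, 0], [0, 0, 0, 5, 0], [0, 0, 0, 9, 0], [0, 0, 0, 13, 0], [0, -3, -4, 13, 0], [0, -6, -8, 13, 0], [0, -8, -12, 13, 0], [0, -8, -16, 13, 0], [0, -8, -20, 13, 0], [0, -8, -24, 13, 0], [0, -8, -24, 13, 0], [0, -8, -24, 13, 0]]]'

```text
clock: 54.92
eef_pos: [0.3884, -0.0873, 0.2052]
orientation: [0.0, 0.998, 0.056, -0.0]
force: [-0.2, 0.2, 1.2]
finger_gap: 0.004
grasp_force: 0.0
```

Run:
```python
from h import *
st();s=cap('scene','s25');t=cap('top','t25')
for c in (s,t):
 for b in blobs(c,(105,150,60),(125,255,255),.0755):
  if b[1][1]>120: print(b[0],b[1],loc(b[2]).round(4))
 print([(b[2]) for b in blobs(c,*O,.036)][1:])
a=cv2.resize(cv2.imread('pics/s25.png')[60:340,60:400],(780,600),interpolation=cv2.INTER_CUBIC)
cv2.imwrite('pics/s25c.png',a)
```

```text
54.92 [ 0.3884 -0.0873  0.2052] line 96.47 gap 0.004 [-0.2  0.2  1.2]
[0, 126, 54, 59, 1851] [ 23.9 155.7] [-0.6585 -0.4932]
[265, 155, 15, 10, 59] [271.8 159.4] [-0.0897 -0.0031]
[252, 199, 22, 15, 44] [262.2 206.8] [ 0.0258 -0.1781]
[333, 271, 47, 27, 161] [355.4 283. ] [ 0.341  -0.2233]
[array([0.8677, 0.2395, 0.036 ]), array([ 0.4639, -0.3703,  0.036 ])]
[84, 173, 9, 9, 64] [ 88.2 177. ] [0.0762 0.3228]
[192, 215, 20, 7, 90] [201.4 217.6] [-0.0846  0.0017]
[array([ 0.4578, -0.3652,  0.036 ]), array([ 0.4164, -0.3675,  0.036 ])]
```

View pics/s25c.png

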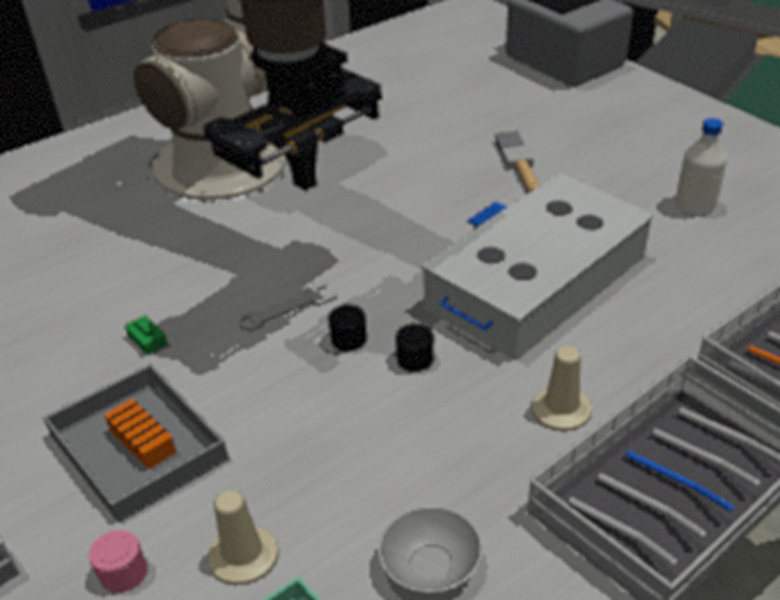

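The view shows the lid flat and shut on the container at (540,265), the orange block in the grey tray at (140,432), and the bystanders where they were. I'm handing the job in.

```bash
python3 -c "
from workcell import env
print(env.job_done())"
```

```text
the job is handed in; nothing more can be done
None
```

The job is handed in: the orange block is in the grey tray, the three canisters stand touching in the lane against the blue stop, and the lid is pressed down past its catch; one canister tipped over in the lane along the way and was stood back up before the lid went on.

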